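# Change the filter cassettes of the coral tank and clamp the hold-down bar

### The job

Change the coral tank's filter: loosen the white clamp knob, slide the black hold-down bar right back and stand the spent brown unit, cassette and all, in the grey drain tray; push each fresh black cartridge fully down into a blue cassette out on the bench, and only then stand each loaded cassette fully down in a bay of its own (a spare, empty cassette never goes into the box). When all are in, slide the bar fully home over them and turn its knob tight again, without disturbing the coral stand, the bottle or the coral on its tile.

Things in the scene. Friction and masses are not known exactly. Their poses are not given: they have to be found in the camera images.
- filter_box: Clear acrylic filter box fixed to the bench, 185 (x) x 338 (y) mm. Origin: on the bench under the middle bay; x to its rear (away from the robot), y along the bays, z up. Front wall at x = -62 mm, 42 mm high; rear wall at 117 mm, 70 mm high; end walls with rails at y = -165 and 165 mm, 96 mm high. Three bays along y, 80 mm apart, between grey guides with tops 28 mm above the bench; a black 53 mm pump behind.
- bay0 (a point): Bay 0: centre of its floor, 8 mm above the bench. The bay is 89 (box x) x 51 (box y) mm and takes one cassette lengthways along the box's x, either way round, 2.5 mm play each side; the guides' top 8 mm are bevelled 5 mm wider.
- bay1 (a point): Bay 1: centre of its floor, 8 mm above the bench. The bay is 89 (box x) x 51 (box y) mm and takes one cassette lengthways along the box's x, either way round, 2.5 mm play each side; the guides' top 8 mm are bevelled 5 mm wider.
- bay2 (a point): Bay 2: centre of its floor, 8 mm above the bench. The bay is 89 (box x) x 51 (box y) mm and takes one cassette lengthways along the box's x, either way round, 2.5 mm play each side; the guides' top 8 mm are bevelled 5 mm wider.
- hold_bar (a joint): Slide of the black hold-down bar along the box's +x, in m: 0 = home, right above the middle of the bays, 0.085 = right back, clear of the bays; it starts home or a little short of it. The bar is 22 mm wide and 310 mm long, 99 to 111 mm above the bench, 5 mm above the ribs of seated cartridges. It slides with about 1.5 N when its knob is loose and is held fast (to about 40 N) by its clamp when the knob is tight. It is moved by its knob, which rides on it.
- bar_mid (a point): Middle of the hold-down bar, on its centre line, 105 mm above the bench; same axes as the box.
- clamp_knob (a joint): Turn of the white clamp knob in rad, clockwise from above: 0 = fully loose, its clamp grips the rail from 0.6 on, above 1.15 is tight, 1.4 = end stop. Starts tight. Takes up to about 0.35 N m; stays where it is left.
- knob_grip (a point): On the upright axis of the clamp knob, 150 mm above the bench, at the bar's -y end (165 mm from its middle) on a black carriage whose top is 121 mm above the bench. The knob is a white wing 46 mm long (this point's x, which turns with it and lies along the box's x when the knob is at 0), 12 mm thick (y) and 30 mm tall, 133 to 163 mm above the bench: grip across the 12 mm.
- cartridge0: Filter cartridge: black block 72 (x) x 34 (y) x 50 mm tall with white bands, its foot tapered 3 mm all round over the lowest 8 mm. On top in the middle stands a white pull rib 46 (x) x 12 (y) mm, from 50 up to 82 mm, to grip across its 12 mm. About 0.16 kg. Origin: centre of the underside, z up. May be absent (None).
- cartridge1: Filter cartridge: black block 72 (x) x 34 (y) x 50 mm tall with white bands, its foot tapered 3 mm all round over the lowest 8 mm. On top in the middle stands a white pull rib 46 (x) x 12 (y) mm, from 50 up to 82 mm, to grip across its 12 mm. About 0.16 kg. Origin: centre of the underside, z up. May be absent (None).
- cartridge2: Filter cartridge: black block 72 (x) x 34 (y) x 50 mm tall with white bands, its foot tapered 3 mm all round over the lowest 8 mm. On top in the middle stands a white pull rib 46 (x) x 12 (y) mm, from 50 up to 82 mm, to grip across its 12 mm. About 0.16 kg. Origin: centre of the underside, z up. May be absent (None).
- cassette0: Open-topped blue cassette, 84 (x) x 46 (y) x 56 mm tall outside, pocket 76 x 38 mm with its mouth bevelled 2.5 mm wider over the top 6 mm, pocket floor 4 mm above the underside, outer foot tapered 3 mm over 4 mm. Holds one cartridge, either way round, with long sides parallel; the cartridge's body then ends 2 mm below the rim and the pull rib stands 30 mm above it. Lift it by its outer long walls (46 mm across). About 0.14 kg empty. Origin: centre of the underside, z up.
- cassette1: Open-topped blue cassette, 84 (x) x 46 (y) x 56 mm tall outside, pocket 76 x 38 mm with its mouth bevelled 2.5 mm wider over the top 6 mm, pocket floor 4 mm above the underside, outer foot tapered 3 mm over 4 mm. Holds one cartridge, either way round, with long sides parallel; the cartridge's body then ends 2 mm below the rim and the pull rib stands 30 mm above it. Lift it by its outer long walls (46 mm across). About 0.14 kg empty. Origin: centre of the underside, z up.
- cassette2: Open-topped blue cassette, 84 (x) x 46 (y) x 56 mm tall outside, pocket 76 x 38 mm with its mouth bevelled 2.5 mm wider over the top 6 mm, pocket floor 4 mm above the underside, outer foot tapered 3 mm over 4 mm. Holds one cartridge, either way round, with long sides parallel; the cartridge's body then ends 2 mm below the rim and the pull rib stands 30 mm above it. Lift it by its outer long walls (46 mm across). About 0.14 kg empty. Origin: centre of the underside, z up.
- spent0: Spent unit: a brown, clogged cartridge stuck for good in a blue cassette, one rigid piece with the same outer sizes: cassette 84 (x) x 46 (y) x 56 mm tall, tan pull rib 46 x 12 mm from 54 up to 86 mm. It starts in bay 0. About 0.38 kg: lift it by the cassette's outer long walls. Origin: centre of the underside, z up. Only one spent unit is there; the others are absent (None).
- spent1: Spent unit: a brown, clogged cartridge stuck for good in a blue cassette, one rigid piece with the same outer sizes: cassette 84 (x) x 46 (y) x 56 mm tall, tan pull rib 46 x 12 mm from 54 up to 86 mm. It starts in bay 1. About 0.38 kg: lift it by the cassette's outer long walls. Origin: centre of the underside, z up. Only one spent unit is there; the others are absent (None).
- spent2: Spent unit: a brown, clogged cartridge stuck for good in a blue cassette, one rigid piece with the same outer sizes: cassette 84 (x) x 46 (y) x 56 mm tall, tan pull rib 46 x 12 mm from 54 up to 86 mm. It starts in bay 2. About 0.38 kg: lift it by the cassette's outer long walls. Origin: centre of the underside, z up. Only one spent unit is there; the others are absent (None).
- drain_tray: Grey plastic drain tray fixed to the bench, 128 (x) x 94 (y) mm, walls 4 mm thick and 20 mm high. Origin: centre of its underside.
- tray_mid (a point): Centre of the drain tray's inner floor, 4 mm above the bench. The spent unit stands here lengthways along the tray's x, anywhere on the flat floor.
- frag_stand: Bystander: clear acrylic stand 130 x 130 x 110 mm with four legs and corals on it; origin at the centre of its underside. Leave it alone.
- supplement: Bystander: white bottle with blue cap, 56 mm across, 150 mm tall; origin at the centre of its underside. Leave it alone.
- coral_tile: Bystander: coral about 75 mm tall on a 70 mm square tile; origin at the centre of the tile's underside. Leave it alone.
Not all that is in view belongs to the job. What is shaped like the cartridge2 but yellow is not meant.

How it is judged:
On the way, in this order (a step that is already met when the one before it is completed fails the run):
1. the knob is loosened and the bar slid right back (value of joint hold_bar above 0.07 m and value of joint clamp_knob below 0.6 rad), for 0.2 s.
2. with the bar back, the spent unit stands in the drain tray, every fresh cartridge is fully down in a cassette and every such cassette fully down in a bay ((distance between cartridge0 and cassette0 below 0.008 m or distance between cartridge0 and cassette1 below 0.008 m or distance between cartridge0 and cassette2 below 0.008 m) and (horizontal distance between cartridge0 and bay0 below 0.01 m or horizontal distance between cartridge0 and bay1 below 0.01 m or horizontal distance between cartridge0 and bay2 below 0.01 m) and z of each of cartridge0, cartridge1, cartridge2 in the frame of filter_box below 0.016 m and angle between each of cartridge0, cartridge1, cartridge2, spent0, spent1, spent2's own z axis and vertical below 0.06 rad and (distance between cartridge1 and cassette0 below 0.008 m or distance between cartridge1 and cassette1 below 0.008 m or distance between cartridge1 and cassette2 below 0.008 m) and (horizontal distance between cartridge1 and bay0 below 0.01 m or horizontal distance between cartridge1 and bay1 below 0.01 m or horizontal distance between cartridge1 and bay2 below 0.01 m) and (distance between cartridge2 and cassette0 below 0.008 m or distance between cartridge2 and cassette1 below 0.008 m or distance between cartridge2 and cassette2 below 0.008 m) and (horizontal distance between cartridge2 and bay0 below 0.01 m or horizontal distance between cartridge2 and bay1 below 0.01 m or horizontal distance between cartridge2 and bay2 below 0.01 m) and x of spent0 in the frame of drain_tray between -0.03 and 0.03 m and y of spent0 in the frame of drain_tray between -0.03 and 0.03 m and z of each of spent0, spent1, spent2 in the frame of drain_tray below 0.01 m and x of spent1 in the frame of drain_tray between -0.03 and 0.03 m and y of spent1 in the frame of drain_tray between -0.03 and 0.03 m and x of spent2 in the frame of drain_tray between -0.03 and 0.03 m and y of spent2 in the frame of drain_tray between -0.03 and 0.03 m and value of joint hold_bar above 0.05 m), for 0.2 s.
3. the bar is slid home over the loaded cassettes (value of joint hold_bar below 0.012 m), for 0.1 s.
At the end, for the whole second after the job is handed in: Every cartridge is down in a cassette (undersides under 8 mm apart) and with it down in a bay (centred within 10 mm, cartridge under 16 mm above the bench, upright); the spent unit stands in the tray; all at rest; the bar is within 12 mm of home, its knob beyond 1.1 rad (tight) ((distance between cartridge0 and cassette0 below 0.008 m or distance between cartridge0 and cassette1 below 0.008 m or distance between cartridge0 and cassette2 below 0.008 m) and (horizontal distance between cartridge0 and bay0 below 0.01 m or horizontal distance between cartridge0 and bay1 below 0.01 m or horizontal distance between cartridge0 and bay2 below 0.01 m) and z of each of cartridge0, cartridge1, cartridge2 in the frame of filter_box below 0.016 m and angle between each of cartridge0, cartridge1, cartridge2, spent0, spent1, spent2's own z axis and vertical below 0.06 rad and (distance between cartridge1 and cassette0 below 0.008 m or distance between cartridge1 and cassette1 below 0.008 m or distance between cartridge1 and cassette2 below 0.008 m) and (horizontal distance between cartridge1 and bay0 below 0.01 m or horizontal distance between cartridge1 and bay1 below 0.01 m or horizontal distance between cartridge1 and bay2 below 0.01 m) and (distance between cartridge2 and cassette0 below 0.008 m or distance between cartridge2 and cassette1 below 0.008 m or distance between cartridge2 and cassette2 below 0.008 m) and (horizontal distance between cartridge2 and bay0 below 0.01 m or horizontal distance between cartridge2 and bay1 below 0.01 m or horizontal distance between cartridge2 and bay2 below 0.01 m) and x of spent0 in the frame of drain_tray between -0.03 and 0.03 m and y of spent0 in the frame of drain_tray between -0.03 and 0.03 m and z of each of spent0, spent1, spent2 in the frame of drain_tray below 0.01 m and x of spent1 in the frame of drain_tray between -0.03 and 0.03 m and y of spent1 in the frame of drain_tray between -0.03 and 0.03 m and x of spent2 in the frame of drain_tray between -0.03 and 0.03 m and y of spent2 in the frame of drain_tray between -0.03 and 0.03 m and linear speed of each of cartridge0, cartridge1, cartridge2, cassette0, cassette1, cassette2, spent0, spent1, spent2 below 0.02 m/s and value of joint hold_bar below 0.012 m and value of joint clamp_knob above 1.1 rad); the robot touches nothing.
It fails at once if an empty cassette is put down in the filter box (cartridges are to be joined with their cassettes on the bench) (((z of cassette0 in the frame of filter_box below 0.025 m and x of cassette0 in the frame of filter_box between -0.07 and 0.07 m and y of cassette0 in the frame of filter_box between -0.14 and 0.14 m) and distance between each of cartridge0, cartridge1, cartridge2 and cassette0 above 0.06 m) or ((z of cassette1 in the frame of filter_box below 0.025 m and x of cassette1 in the frame of filter_box between -0.07 and 0.07 m and y of cassette1 in the frame of filter_box between -0.14 and 0.14 m) and distance between each of cartridge0, cartridge1, cartridge2 and cassette1 above 0.06 m) or ((z of cassette2 in the frame of filter_box below 0.025 m and x of cassette2 in the frame of filter_box between -0.07 and 0.07 m and y of cassette2 in the frame of filter_box between -0.14 and 0.14 m) and distance between each of cartridge0, cartridge1, cartridge2 and cassette2 above 0.06 m)).
It fails at once if the coral stand, the bottle or the coral on its tile is shifted more than 25 mm or tipped ((distance of frag_stand from where it was at the start of the episode above 0.025 m or angle between frag_stand's own z axis and vertical above 0.3 rad) or (distance of supplement from where it was at the start of the episode above 0.025 m or angle between supplement's own z axis and vertical above 0.3 rad) or (distance of coral_tile from where it was at the start of the episode above 0.025 m or angle between coral_tile's own z axis and vertical above 0.3 rad)).
Of spent0, spent1, spent2 only 1 to 1 are there at a start; the rules pass over those that are not, and their reading is None.
Of cartridge0, cartridge1, cartridge2 only 2 to 3 are there at a start; the rules pass over those that are not, and their reading is None.
At some moment in a run one of cartridge0, cartridge1, cartridge2, cassette0, cassette1, cassette2 may be knocked a few centimetres aside while the robot is not near it.
It also fails if it takes over 210 s, if anything falls off the work surface, if the arm or the gripper's body presses on something with over 40 N, if the wrist force passes 120 N, or if a joint passes its speed limit or range.

### The arm

A 6-joint arm with a two-finger parallel gripper is mounted at the origin on the work surface. World frame = base frame: x ahead of the robot, y to its left, z up, the work surface at z = 0. Lengths are in m, angles in rad, forces in N, time in s.
With the tool pointing down it reaches from about 0.375 to 0.9 m from the base axis. Payload 3.1 kg.
Tool frame: the origin (TCP) lies at the very end of the fingers, on their centre line; the grasp point (between the pads) lies 19 mm behind it (manip.grasp_offset is the distance from the TCP to the grasp point, in m); x points along the fingers, z is the direction in which the jaws open and shut, and the axes are right-handed (so a half turn about x gives the same grasp; the last joint's range is limited). The gripper opens to 85 mm and grips with 20 to 120 N. Pads are 22 mm wide; open, the fingers measure 114 mm over their backs; the gripper's body (76 mm by 85 mm) begins 54 mm behind the grasp point. The pads swing forward as they close: fully open they stand 13 mm farther back than shut.
Start: joints at [-1.413, 0.527, 1.433, -0, 1.181, -0.178], TCP at [0.206, -0.59, 0.231] pointing down, gripper open.
Joint ranges: [-3.08, 3.08], [-0.75, 2.2], [0.22, 2.44], [-1.43, 4.57], [0, 2.65], [-2.85, 2.85]. Speed limits (rad/s): [2.79, 2.79, 3.14, 3.14, 3.14, 3.14].

### API

Orientations are given as a unit quaternion [x, y, z, w].
In Python, from station import manip gives the robot as it stands.
- The arm moves only by the tool send_rows, never from a script. Its argument "steps" is a list that holds one entry, the list of rows, each a list of 5 numbers: the closure, from 0 (fully open) to 1 (shut), then the shift along the world's x, y, z in m, then the turn about the world's z in rad. A call has 1 to 8 rows; each row is the pose to reach, as a shift and turn from the pose commanded when the call began; what a row does not reach only later rows make up. A row lasts 1/8 s, in which the tool goes at most 62.5 mm and 10.7 degrees, less where a joint would pass 70% of its speed; a pose out of reach is approached as far as the arm can. A call with a gripper value outside its range is refused whole. The fingers move at their own pace and stop on an object; "grip_force" is the grip in N (left out, the last holds). Time passes only in rows, so rows that repeat a pose let the fingers close. It gives the time, the measured TCP pose, the force and the opening at its end, in the units of the state.
- manip.sense(): the state, without advancing time (a new reading comes with each control period).
- manip.snapshot(name): name is "scene" or "top"; returns the picture (480x640x3 uint8, red, green, blue); there is no depth.
- manip.camera_params(name): a dict with "fx", "fy", "cx", "cy" (pixels), "T" (4x4, takes a point from camera to world coordinates). Camera axes: x right, y down, z forward; pixel columns grow to the right and rows downward; lengths in m; the calibration is good to about 2 mm. A picture is of the moment at which its call begins. camera_params takes no time and is no camera call.
- manip.sign_off(): hands the job in, once; it reports no verdict.
The state is a dict: "t": time; "q": joint angles; "qd": joint speeds; "tau": joint torques, N m; "tcp_pos": TCP position; "tool_rot": TCP orientation; "force": force on the tool from outside, world axes, zero at the start; "ft_torque": the same for the moment, N m; "finger_gap": opening from 0.0 (shut) to 1.0 (fully open).
Only numpy, scipy, OpenCV 4.12 (cv2) and the standard library are available. Lean on these libraries where they do the work, as an engineer would, in place of code of your own. Each camera call takes 0.05 s, during which the arm holds its last target.

## Working session

There is one attempt and no reset: what is moved stays moved. The work goes in short steps, Python scripts to look and compute and a tool call to move; the robot and the scene stay as the last step left them, time stands still between calls to the robot, and variables do not carry over. Pictures are saved under pics/ and viewed, and the job is handed in when it is done.

Besides the shell and the picture viewer there is one more tool, called after ">>>" as a command line: name --argument value ..., lists and objects as JSON in quotes. send_rows: Moves the arm, as the interface text tells. Its arguments: {"type":"object","properties":{"steps":{"type":"array","items":{"type":"array","items":{"type":"array","items":{"type":"number"}}}},"grip_force":{"type":"number"}},"required":["steps"]}

```bash
ls; mkdir -p pics; cat > h.py <<'E'
import numpy as np,cv2
from station import manip
def snap(n,f):
    im=manip.snapshot(n); cv2.imwrite('pics/'+f+'.png',cv2.cvtColor(im,cv2.COLOR_RGB2BGR)); return im
def px2w(n,u,v,z):
    p=manip.camera_params(n);T=np.array(p['T']);d=T[:3,:3]@np.array([(u-p['cx'])/p['fx'],(v-p['cy'])/p['fy'],1]);o=T[:3,3]
    return (o+d*(z-o[2])/d[2])
def w2px(n,P):
    p=manip.camera_params(n);T=np.array(p['T']);c=T[:3,:3].T@(np.array(P)-T[:3,3]);return p['fx']*c[0]/c[2]+p['cx'],p['fy']*c[1]/c[2]+p['cy']
def crop(f,g,u0,v0,u1,v1,s):
    im=cv2.imread('pics/'+f+'.png')[v0:v1,u0:u1]; cv2.imwrite('pics/'+g+'.png',cv2.resize(im,None,fx=s,fy=s,interpolation=cv2.INTER_CUBIC))
E
python3 - <<'E'
from h import *
snap('top','t0');snap('scene','s0')
for n in('top','scene'):
    p=manip.camera_params(n);print(n,p['fx'],p['cx'],p['cy'],np.round(p['T'],3).tolist())
s=manip.sense();print(s)
E
```

```text
pics
top 602.0241816450001 315.986350728755 244.63675475722357 [[0.01, -0.996, 0.087, 0.458], [-1.0, -0.01, 0.001, -0.128], [-0.001, -0.087, -0.996, 1.842], [0.0, 0.0, 0.0, 1.0]]
scene 624.3367421802238 314.06492665732816 237.99245003167795 [[0.357, 0.517, -0.778, 1.914], [0.934, -0.205, 0.292, -0.639], [-0.009, -0.831, -0.556, 1.054], [0.0, 0.0, 0.0, 1.0]]
{'t': 0.1, 'q': array([-1.41350907e+00,  5.28394126e-01,  1.43380816e+00,  1.64406797e-05,
        1.18145187e+00, -1.78499998e-01]), 'qd': array([-0.00181286, -0.00138039, -0.00255878, -0.00075535,  0.00062257,
       -0.00175452]), 'tau': array([ 8.73199838e-05, -4.43304062e+01, -1.78587073e+01, -2.85189917e-04,
        3.88098881e-03,  4.01675578e-06]), 'tcp_pos': array([ 0.20586985, -0.58940453,  0.23040784]), 'tool_rot': array([ 0.40994265,  0.57702691, -0.4088935 ,  0.57601483]), 'force': array([ 0.2716282 , -0.77510568,  0.73539362]), 'ft_torque': array([-0.03231612, -0.02172587,  0.01027798]), 'finger_gap': 0.9986871913880555}
```

View pics/t0.png

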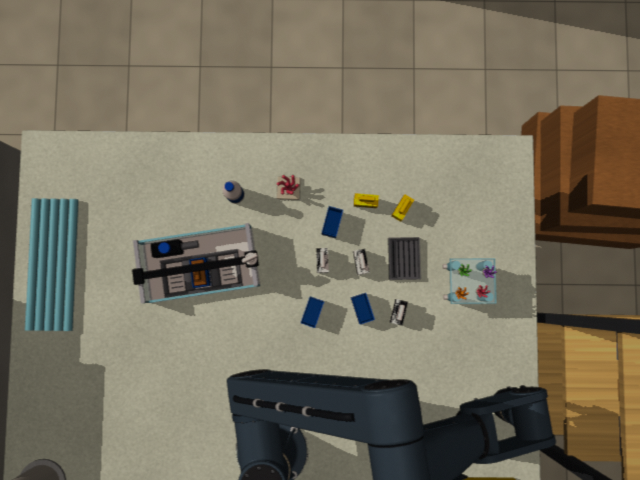

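View pics/s0.png

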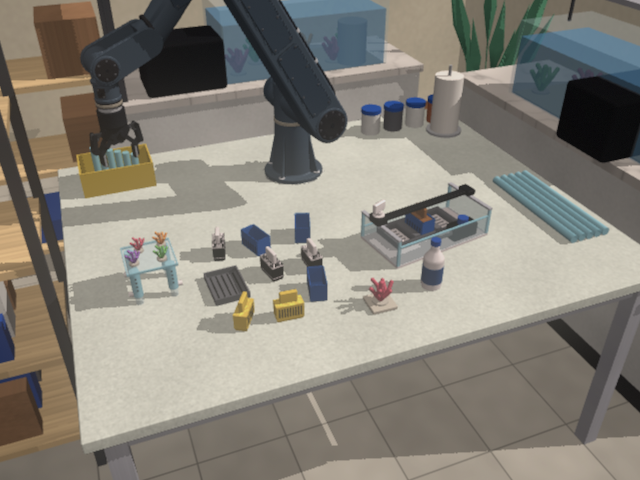

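The top view (right is -y, up is +x) shows the box at about (198,265) with the spent unit in the middle bay. There are three fresh cartridges at (322,262), (361,262) and (400,312), and three cassettes at (332,222), (313,312) and (363,309). The tray is at (404,258). I'll enlarge these regions.

```bash
python3 - <<'E'
from h import *
crop('t0','c1',290,180,440,340,5);crop('t0','c2',120,210,270,310,5.3)
E
```

```text
(no output)
```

View pics/c1.png

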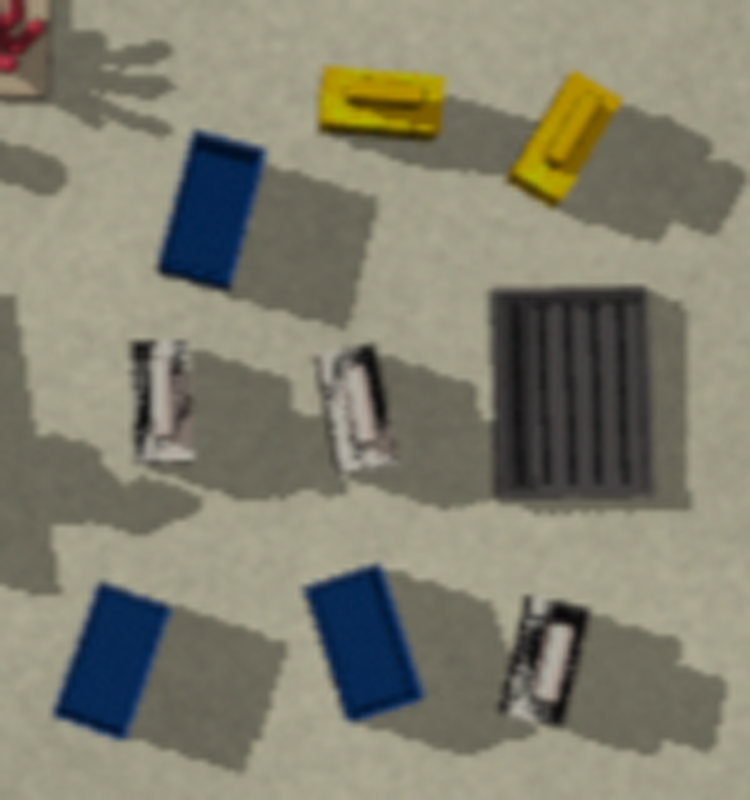

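View pics/c2.png

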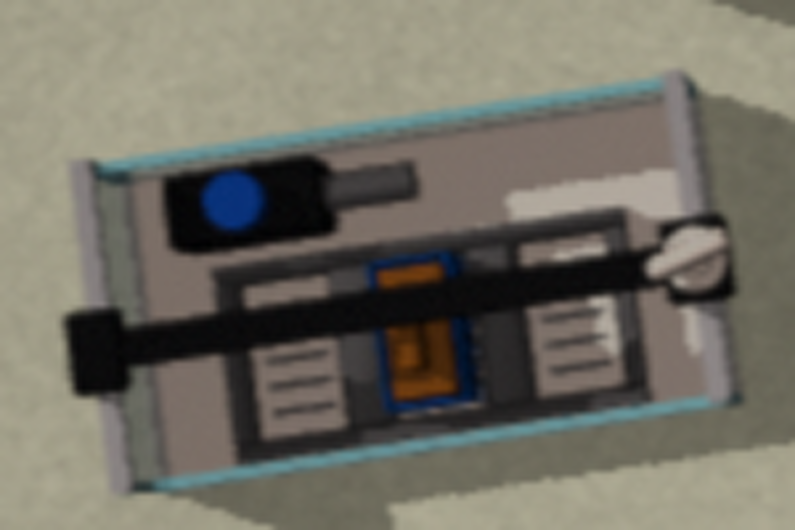

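```bash
cat > fit.py <<'E'
from h import *
from scipy.optimize import minimize
S=4
def boxpts(L,W,z0,z1,t=0,tz=0):
    P=[]
    for sx in(-1,1):
        for sy in(-1,1):
            P+= [(sx*(L/2-t),sy*(W/2-t),z0),(sx*L/2,sy*W/2,z0+tz),(sx*L/2,sy*W/2,z1)]
    return np.array(P)
CAS=boxpts(.084,.046,0,.056,.003,.004)
def proj(n,P):
    p=manip.camera_params(n);T=np.array(p['T']);c=(np.array(P)-T[:3,3])@T[:3,:3]
    return np.c_[p['fx']*c[:,0]/c[:,2]+p['cx'],p['fy']*c[:,1]/c[:,2]+p['cy']]
def place(P,x,y,yaw,z=0):
    c,s=np.cos(yaw),np.sin(yaw);return np.c_[x+c*P[:,0]-s*P[:,1],y+s*P[:,0]+c*P[:,1],P[:,2]+z]
def sil(n,P,r):
    u0,v0,u1,v1=r;uv=proj(n,P);uv=(uv-[u0-.5,v0-.5])*S
    h=cv2.convexHull(uv.astype(np.float32)).reshape(-1,2)
    m=np.zeros(((v1-v0)*S,(u1-u0)*S),np.uint8);cv2.fillPoly(m,[np.round((h-.5)*16).astype(np.int32)],255,cv2.LINE_AA,4)
    return cv2.resize(m,(u1-u0,v1-v0),interpolation=cv2.INTER_AREA)/255.
def blue(im):
    d=im[:,:,2].astype(float)-im[:,:,0]; return d
def fitmask(masks,P,x0,z=0,R=28):
    # masks: dict cam->soft mask float (0..1)
    rs={}
    for n in masks:
        c=proj(n,[[x0[0],x0[1],z+.03]])[0].astype(int);rs[n]=(max(0,c[0]-R),max(0,c[1]-R),c[0]+R,c[1]+R)
    def cost(q):
        e=0
        for n in masks:
            u0,v0,u1,v1=rs[n];m=masks[n][v0:v1,u0:u1];e+=((sil(n,place(P,q[0]/100,q[1]/100,q[2]*.3,z),rs[n])[:m.shape[0],:m.shape[1]]-m)**2).sum()
        return e
    q0=np.array([x0[0]*100,x0[1]*100,x0[2]/.3])
    best=None
    sim=np.array([q0]+[q0+d for d in np.eye(3)*[1,1,1]])
    r=minimize(cost,q0,method='Nelder-Mead',options=dict(initial_simplex=sim,xatol=1e-3,fatol=1e-3,maxiter=400))
    r=minimize(cost,r.x,method='Nelder-Mead',options=dict(initial_simplex=np.array([r.x]+[r.x+d for d in np.eye(3)*.3]),xatol=1e-3,fatol=1e-3,maxiter=400))
    return np.array([r.x[0]/100,r.x[1]/100,r.x[2]*.3]),r.fun
E
python3 - <<'E'
from fit import *
ims={n:cv2.cvtColor(cv2.imread('pics/%s0.png'%n[0]),cv2.COLOR_BGR2RGB) for n in('top','scene')}
q=lambda x,y:(290+(x+.5)/5-.5,180+(y+.5)/5-.5)
for nm,cs in dict(A=[(195,132),(265,150),(230,288),(160,270)],B=[(103,583),(170,607),(125,738),(57,715)],C=[(306,587),(380,566),(422,697),(352,720)]).items():
    W=np.array([px2w('top',*q(*c),.056) for c in cs]);m=W.mean(0);d=(W[0]+W[1]-W[2]-W[3])/2;w=(W[0]+W[3]-W[1]-W[2])/2
    x0=[m[0],m[1],np.arctan2(d[1],d[0])]
    print(nm,np.round(x0,4),'L',np.linalg.norm(d).round(4),'W',np.linalg.norm(w).round(4))
    for sel in(['top'],['scene'],['top','scene']):
        mk={}
        for n in sel:
            b=blue(ims[n]);c=proj(n,[[m[0],m[1],.05]])[0].astype(int);
            ref=np.median(b[c[1]-4:c[1]+4,c[0]-4:c[0]+4]); mk[n]=np.clip((b+15)/(ref*.8+15),0,1)
        r,f=fitmask(mk,CAS,x0);print('  ',sel,np.round(r,4),round(f,1))
E
```

```text
A [ 0.6836 -0.1728 -0.2385] L 0.0857 W 0.0432
   ['top'] [ 0.6868 -0.1732 -0.2496] 14.0
   ['scene'] [ 0.6828 -0.171  -0.2703] 16.1
   ['top', 'scene'] [ 0.6851 -0.1723 -0.2689] 43.4
B [ 0.4152 -0.1167 -0.3241] L 0.0817 W 0.0421
   ['top'] [ 0.4149 -0.1159 -0.3278] 6.5
   ['scene'] [ 0.4113 -0.1141 -0.3316] 17.9
   ['top', 'scene'] [ 0.4141 -0.1155 -0.3221] 31.7
C [ 0.4274 -0.2648  0.3277] L 0.0816 W 0.0445
   ['top'] [ 0.4272 -0.2663  0.3261] 7.0
   ['scene'] [ 0.4235 -0.2643  0.3131] 33.9
   ['top', 'scene'] [ 0.4264 -0.2652  0.3211] 53.9
```

```bash
python3 - <<'E'
from fit import *
im=cv2.cvtColor(cv2.imread('pics/t0.png'),cv2.COLOR_BGR2RGB).astype(float)
c=lambda x,y:(int(180+y/5),int(290+x/5))
for nm,p in dict(bench=(60,400),shadow=(250,430),sh2=(640,650),rib=(360,410),black=(142,400),white=(175,445),tray=(570,480)).items():print(nm,im[c(*p)])
a=im[230:280,310:380];g=a.mean(2);ch=(a[:,:,1]-a[:,:,2])/(g+8)
cv2.imwrite('pics/ch.png',cv2.resize(np.clip(ch*800,0,255).astype(np.uint8),None,fx=10,fy=10,interpolation=cv2.INTER_NEAREST))
crop('s0','c3',195,210,345,310,5.3)
E
```

```text
bench [165. 162. 139.]
shadow [107. 105.  90.]
sh2 [110. 109.  93.]
rib [175. 167. 157.]
black [64. 62. 60.]
white [165. 158. 149.]
tray [41. 40. 40.]
```

View pics/ch.png

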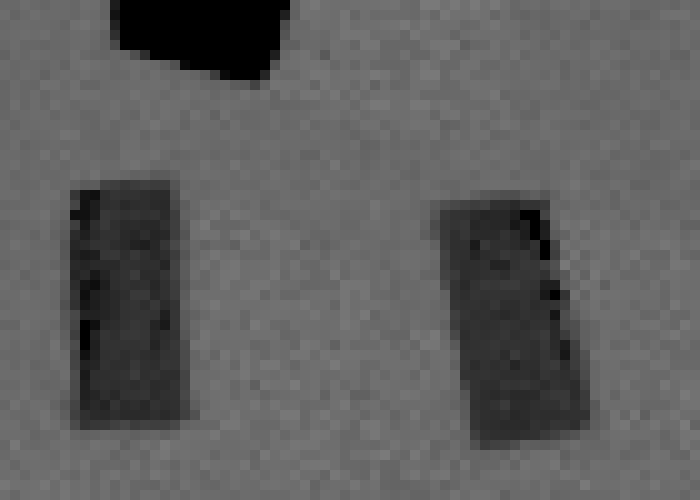

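View pics/c3.png

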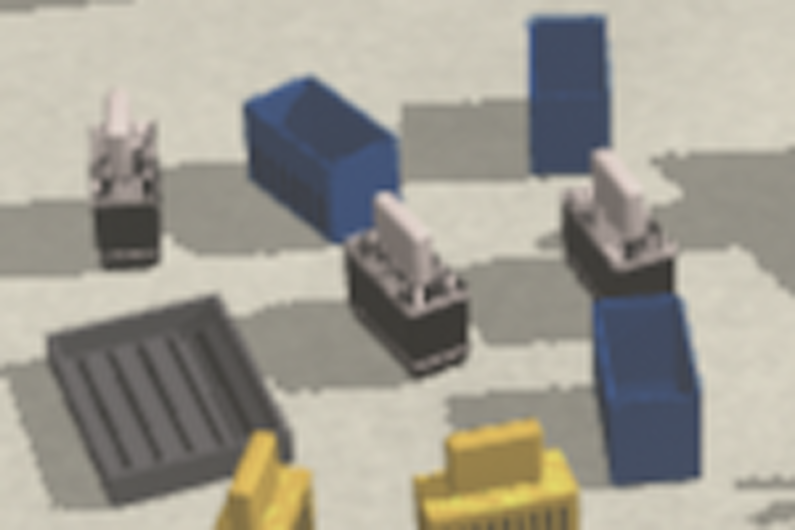

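Chroma separates the cartridges cleanly. Next is a closer scene view of the box, plus the cartridge and tray fits.

```bash
cat >> fit.py <<'E'
CART=[boxpts(.072,.034,0,.050,.003,.008),boxpts(.046,.012,.05,.082)]
def sil(n,P,r,_s=sil):
    if isinstance(P,list): 
        return np.clip(np.maximum.reduce([_s(n,p,r) for p in P]),0,1)
    return _s(n,P,r)
def place(P,x,y,yaw,z=0,_p=place):
    return [_p(p,x,y,yaw,z) for p in P] if isinstance(P,list) else _p(P,x,y,yaw,z)
def chroma(im):
    a=cv2.GaussianBlur(im.astype(np.float32),(3,3),.6);g=a.mean(2);return (a[:,:,1]-a[:,:,2])/(g+8)
def cmask(im,lo=.06,hi=.135): return np.clip((hi-chroma(im))/(hi-lo),0,1)
E
python3 - <<'E'
from fit import *
ims={n:cv2.cvtColor(cv2.imread('pics/%s0.png'%n[0]),cv2.COLOR_BGR2RGB) for n in('top','scene')}
mk={n:cmask(ims[n]) for n in ims}
print(np.median(chroma(ims['scene'])[230:300,200:340]))
for n in ims:
    b=blue(ims[n]); 
    mb=cv2.dilate((b>10).astype(np.uint8),np.ones((3,3)));mk[n][mb>0]=0
for nm,(u,v) in dict(c0=(322,262),c1=(361,262),c2=(400,312)).items():
    w=px2w('top',u,v,.05);y0=dict(c0=0.05,c1=.15,c2=-.2)[nm]
    for sel in(['top'],['scene'],['top','scene']):
        r,f=fitmask({n:mk[n] for n in sel},CART,[w[0],w[1],y0],R=19);print(nm,sel,np.round(r,4),round(f,1))
w=px2w('top',404,258,.02)
for sel in(['top'],['scene'],['top','scene']):
    r,f=fitmask({n:mk[n] for n in sel},boxpts(.128,.094,0,.02),[w[0],w[1],0],R=32);print('tray',sel,np.round(r,4),round(f,1))
crop('s0','c4',345,170,505,280,5)
q=lambda x,y:(120+(x+.5)/5.3-.5,210+(y+.5)/5.3-.5)
W=np.array([px2w('top',*q(*c),.096) for c in[(677,76),(728,403),(83,163),(122,491)]]);M=np.array([[.12,-.165],[-.065,-.165],[.12,.165],[-.065,.165]])
print(W.round(4))
A=W[:,:2]-W[:,:2].mean(0);B=M-M.mean(0);H=B.T@A;yaw=np.arctan2(H[0,1]-H[1,0],H[0,0]+H[1,1]);R=np.array([[np.cos(yaw),-np.sin(yaw)],[np.sin(yaw),np.cos(yaw)]])
t=W[:,:2].mean(0)-R@M.mean(0);print('box',t.round(4),yaw.round(4),(W[:,:2]-(M@R.T+t)).round(4).tolist())
E
```

```text
0.06924151
c0 ['top'] [ 0.5687 -0.1439  0.0209] 7.8
c0 ['scene'] [ 0.5514 -0.1263  1.3708] 357.0Traceback (most recent call last):
  File "<stdin>", line 11, in <module>
  File "fit.py", line 36, in fitmask
    r=minimize(cost,q0,method='Nelder-Mead',options=dict(initial_simplex=sim,xatol=1e-3,fatol=1e-3,maxiter=400))
    res = _minimize_neldermead(fun, x0, args, callback, bounds=bounds,
                               **options)
    fxr = func(xr)
    fx = function(np.copy(x), *(wrapper_args + args))
  File "fit.py", line 31, in cost
    u0,v0,u1,v1=rs[n];m=masks[n][v0:v1,u0:u1];e+=((sil(n,place(P,q[0]/100,q[1]/100,q[2]*.3,z),rs[n])[:m.shape[0],:m.shape[1]]-m)**2).sum()
                                                   ~~~^^^^^^^^^^^^^^^^^^^^^^^^^^^^^^^^^^^^^^^^^^^^^^
  File "fit.py", line 42, in sil
    return np.clip(np.maximum.reduce([_s(n,p,r) for p in P]),0,1)
                                      ~~^^^^^^^
  File "fit.py", line 17, in sil
    u0,v0,u1,v1=r;uv=proj(n,P);uv=(uv-[u0-.5,v0-.5])*S
                     ~~~~^^^^^
  File "fit.py", line 12, in proj
    p=manip.camera_params(n);T=np.array(p['T']);c=(np.array(P)-T[:3,3])@T[:3,:3]
ValueError: time passes only in moves, steps and waits
```

```bash
python3 - <<'E'
from station import manip
import pickle
pickle.dump({n:manip.camera_params(n) for n in('top','scene')},open('cam.pkl','wb'))
E
sed -i 's/manip.camera_params(n)/CAM[n]/' h.py fit.py; sed -i '2a import pickle;CAM=pickle.load(open("cam.pkl","rb"))' h.py
cat > m1.py <<'E'
from fit import *
ims={n:cv2.cvtColor(cv2.imread('pics/%s0.png'%n[0]),cv2.COLOR_BGR2RGB) for n in('top','scene')}
mk={'top':cmask(ims['top']),'scene':cmask(ims['scene'],.035,.069)}
cv2.imwrite('pics/mk.png',cv2.resize((mk['scene']*255).astype(np.uint8)[210:310,195:345],None,fx=5,fy=5,interpolation=0))
for n in ims:
    b=blue(ims[n]); 
    mb=cv2.dilate((b>10).astype(np.uint8),np.ones((3,3)));mk[n][mb>0]=0
for nm,(u,v) in dict(c0=(322,262),c1=(361,262),c2=(400,312)).items():
    w=px2w('top',u,v,.05);y0=dict(c0=0.05,c1=.15,c2=-.2)[nm]
    for sel in(['top'],['scene'],['top','scene']):
        r,f=fitmask({n:mk[n] for n in sel},CART,[w[0],w[1],y0],R=19);print(nm,sel,np.round(r,4),round(f,1))
w=px2w('top',404,258,.02)
for sel in(['top'],['scene'],['top','scene']):
    r,f=fitmask({n:mk[n] for n in sel},boxpts(.128,.094,0,.02),[w[0],w[1],0],R=32);print('tray',sel,np.round(r,4),round(f,1))
crop('s0','c4',345,170,505,280,5)
q=lambda x,y:(120+(x+.5)/5.3-.5,210+(y+.5)/5.3-.5)
W=np.array([px2w('top',*q(*c),.096) for c in[(677,76),(728,403),(83,163),(122,491)]]);M=np.array([[.12,-.165],[-.065,-.165],[.12,.165],[-.065,.165]])
print(W.round(4))
A=W[:,:2]-W[:,:2].mean(0);B=M-M.mean(0);H=B.T@A;yaw=np.arctan2(H[0,1]-H[1,0],H[0,0]+H[1,1]);R=np.array([[np.cos(yaw),-np.sin(yaw)],[np.sin(yaw),np.cos(yaw)]])
t=W[:,:2].mean(0)-R@M.mean(0);print('box',t.round(4),yaw.round(4),(W[:,:2]-(M@R.T+t)).round(4).tolist())
E
python3 m1.py
```

```text
c0 ['top'] [ 0.5687 -0.1439  0.0209] 7.8
c0 ['scene'] [ 0.5324 -0.1335 -0.1945] 120.8
c0 ['top', 'scene'] [ 0.5684 -0.1433  0.0096] 176.9
c1 ['top'] [ 0.5657 -0.2604  0.2013] 13.5
c1 ['scene'] [ 0.5592 -0.2563 -0.0275] 142.2
c1 ['top', 'scene'] [ 0.5654 -0.2595  0.0965] 179.2
c2 ['top'] [ 0.4166 -0.3738 -0.2544] 17.9
c2 ['scene'] [ 0.409  -0.372  -0.1884] 79.8
c2 ['top', 'scene'] [ 0.4163 -0.3737 -0.205 ] 108.0
tray ['top'] [ 0.579  -0.3943  0.0229] 10.0
tray ['scene'] [ 0.5761 -0.393   0.0208] 141.8
tray ['top', 'scene'] [ 0.5787 -0.3937  0.0166] 164.1
[[0.6691 0.0758 0.096 ]
 [0.4896 0.0443 0.096 ]
 [0.6175 0.4014 0.096 ]
 [0.4383 0.3736 0.096 ]]
box [0.5265 0.2195] 0.1576 [[-0.0018, 0.0004], [0.0014, -0.002], [-0.0015, 0.0002], [0.0019, 0.0014]]
```

View pics/c4.png

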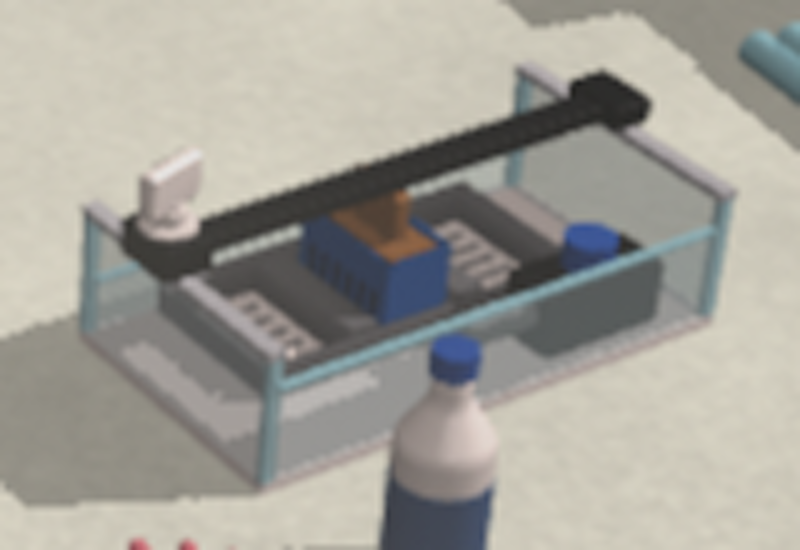

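View pics/mk.png

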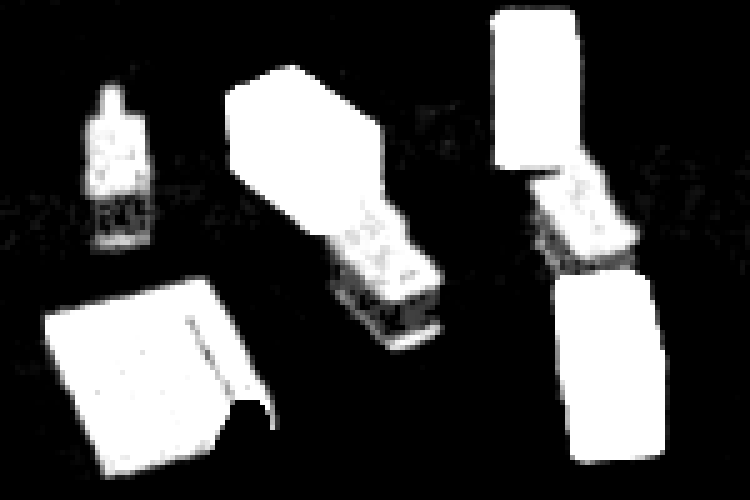

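```bash
python3 - <<'E'
from fit import *
crop('t0','c5',225,235,275,285,12);crop('s0','c6',360,190,400,230,14)
q=lambda x,y:(120+(x+.5)/5.3-.5,210+(y+.5)/5.3-.5)
a=px2w('top',*q(652,272),.16);b=px2w('top',*q(723,243),.16);print(a,b,np.hypot(*(b-a)[:2]),(a+b)/2,np.arctan2(b[1]-a[1],b[0]-a[0]))
t=np.array([.5265,.2195]);y=.158;R=np.array([[np.cos(y),-np.sin(y)],[np.sin(y),np.cos(y)]])
print(((a+b)[:2]/2-t)@R, t+R@[0,-.165])
# knob directions predicted
E
```

```text
[0.55700948 0.07940608 0.16      ] [0.57274411 0.04220489 0.16      ] 0.040391917319068146 [0.56487679 0.06080548 0.16      ] -1.1706545516985805
[ 0.01292923 -0.16275615] [0.55246167 0.05655525]
```

View pics/c5.png

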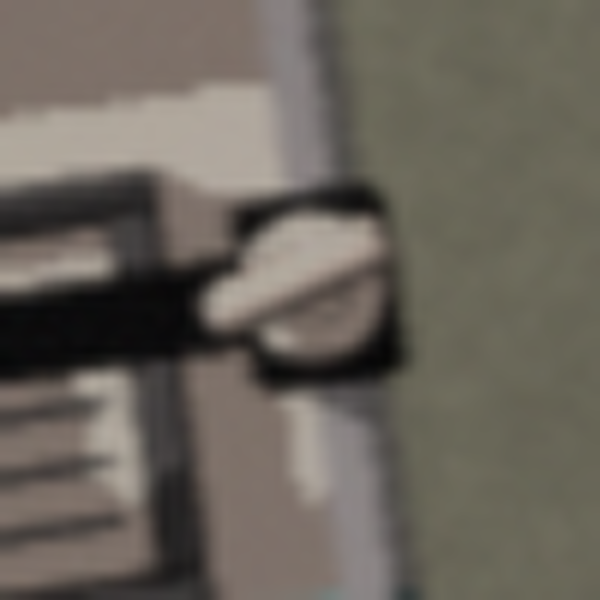

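View pics/c6.png

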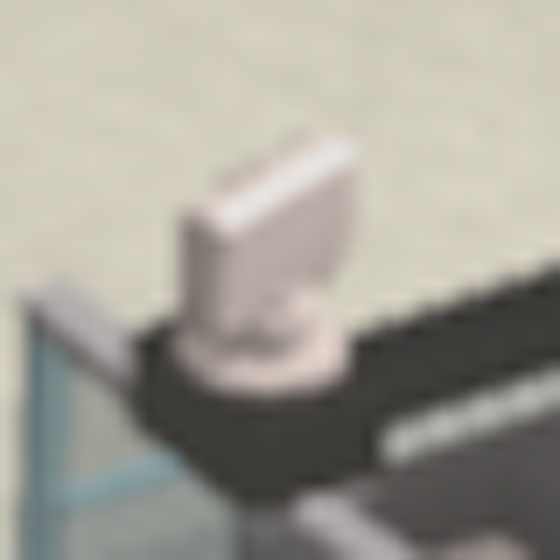

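```bash
python3 - <<'E'
from fit import *
k=lambda x,y:(225+(x+.5)/12-.5,235+(y+.5)/12-.5)
k2=lambda x,y:(360+(x+.5)/14-.5,190+(y+.5)/14-.5)
t=np.array([.5265,.2195]);y=.158;R=np.array([[np.cos(y),-np.sin(y)],[np.sin(y),np.cos(y)]])
for nm,p,z in[('wingtop',k(293,270),.163),('disc',k(318,285),.131),('carr',k(320,288),.121)]:
    w=px2w('top',*p,z);print(nm,w.round(4),((w[:2]-t)@R).round(4))
w=px2w('scene',*k2(275,175),.163);print('scene wing',w.round(4),((w[:2]-t)@R).round(4))
w=px2w('scene',*k2(265,345),.131);print('scene disc',w.round(4),((w[:2]-t)@R).round(4))
for f,n,a,b in[(k,'top',(205,308),(385,235)),(k2,'scene',(210,215),(345,145))]:
    a=px2w(n,*f(*a),.163);b=px2w(n,*f(*b),.163);print(np.arctan2(*(b-a)[[1,0]]),np.hypot(*(b-a)[:2]))
E
```

```text
wingtop [0.5679 0.0615 0.163 ] [ 0.016  -0.1625]
disc [0.5664 0.0591 0.131 ] [ 0.0142 -0.1647]
carr [0.5664 0.0597 0.121 ] [ 0.0142 -0.164 ]
scene wing [0.5664 0.063  0.163 ] [ 0.0147 -0.1609]
scene disc [0.5778 0.0569 0.131 ] [ 0.0251 -0.1686]
-1.1731039602760454 0.04510904969843007
1.9511504520828842 0.03991181437066367
```

```bash
cat >> h.py <<'E'
from scipy.spatial.transform import Rotation as Rn
def st(p=True):
    s=manip.sense();z=Rn.from_quat(s['tool_rot']).as_matrix()
    if p: print('t',round(s['t'],2),'tcp',s['tcp_pos'].round(4),'jawyaw',round(float(np.arctan2(z[1,2],z[0,2])),4),'xax',z[:,0].round(3),'F',s['force'].round(1),'gap',round(s['finger_gap'],3),'q',s['q'].round(3))
    return s
E
python3 -c "
from h import *
st()"
```

```text
t 0.1 tcp [ 0.2059 -0.5894  0.2304] jawyaw -1.235 xax [-0.     0.002 -1.   ] F [ 0.3 -0.8  0.7] gap 0.999 q [-1.414  0.528  1.434  0.     1.181 -0.178]
```

>>> send_rows --steps '[[[0.3,0.36,0.651,0.02,1.635],[0.3,0.36,0.651,0.02,1.635],[0.3,0.36,0.651,0.02,1.635],[0.3,0.36,0.651,0.02,1.635],[0.3,0.36,0.651,0.02,1.635],[0.3,0.36,0.651,0.02,1.635],[0.3,0.36,0.651,0.02,1.635],[0.3,0.36,0.651,0.02,1.635]]]' --grip_force 40

```text
t: 1.1
tcp_pos: [0.4485, -0.1508, 0.2447]
tool_rot: [-0.095, 0.701, 0.095, 0.701]
force: [1.1, 0.6, -0.3]
finger_gap: 0.699
```

```bash
python3 -c "
from h import *
st()"
```

```text
t 1.1 tcp [ 0.4485 -0.1508  0.2447] jawyaw 0.2708 xax [ 0. -0. -1.] F [ 1.1  0.6 -0.3] gap 0.699 q [-0.561  0.305  1.786  0.     1.051 -0.832]
```

>>> send_rows --steps '[[[0.3,0.1175,0.2123,-0.03,0.129],[0.3,0.1175,0.2123,-0.03,0.129],[0.3,0.1175,0.2123,-0.03,0.129],[0.3,0.1175,0.2123,-0.03,0.129],[0.3,0.1175,0.2123,-0.03,0.129],[0.3,0.1175,0.2123,-0.03,0.129]]]'

```text
t: 1.85
tcp_pos: [0.5646, 0.0596, 0.2142]
tool_rot: [-0.139, 0.694, 0.139, 0.693]
force: [1.0, -0.8, 0.6]
finger_gap: 0.697
```

```bash
python3 -c "
from h import *
st();snap('top','t1');snap('scene','s1');crop('s1','c7',340,140,440,230,6);crop('t1','c8',200,220,290,290,7)"
```

```text
t 1.85 tcp [0.5646 0.0596 0.2142] jawyaw 0.3949 xax [-0.002 -0.    -1.   ] F [ 1.  -0.8  0.6] gap 0.697 q [-9.100e-02  4.720e-01  1.596e+00 -1.000e-03  1.076e+00 -4.860e-01]
```

View pics/c7.png

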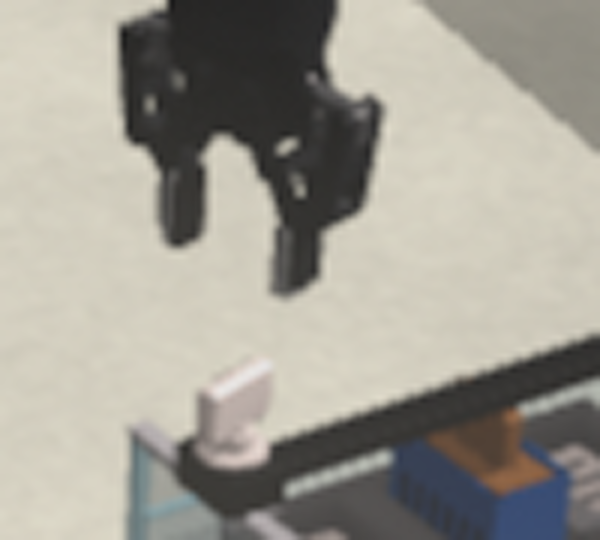

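View pics/c8.png

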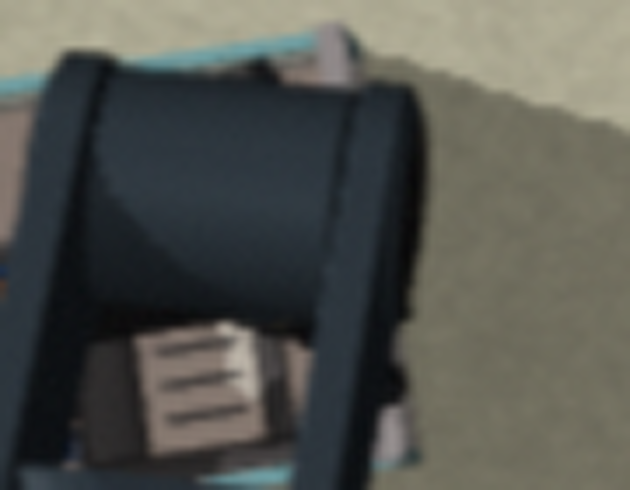

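```bash
python3 -c "
from h import *
for z in(.2142,.222):print(w2px('scene',[.5646,.0596,z]))
print(w2px('scene',[.5655,.0615,.163]),px2w('scene',378.2,183.7,.22))"
```

```text
(np.float64(378.71657516092074), np.float64(185.9381834524966))
(np.float64(378.85584092536504), np.float64(183.44993022429603))
(np.float64(378.5728527256314), np.float64(201.98885706783497)) [0.56197194 0.05898245 0.22      ]
```

>>> send_rows --steps '[[[0.3,0,0,-0.05,0],[0.3,0,0,-0.081,0],[0.3,0,0,-0.081,0],[1,0,0,-0.081,0],[1,0,0,-0.081,0],[1,0,0,-0.081,0],[1,0,0,-0.081,0],[1,0,0,-0.081,0]]]'

```text
t: 2.95
tcp_pos: [0.5668, 0.0595, 0.1354]
tool_rot: [-0.139, 0.692, 0.138, 0.695]
force: [-0.2, 0.2, 6.5]
finger_gap: 0.134
```

```bash
python3 -c "
from h import *
st();snap('scene','s2');crop('s2','c9',340,140,440,230,6)"
```

```text
t 2.95 tcp [0.5668 0.0595 0.1354] jawyaw 0.3955 xax [ 0.004 -0.001 -1.   ] F [-0.2  0.2  6.5] gap 0.134 q [-9.100e-02  5.810e-01  1.663e+00 -1.000e-03  8.930e-01 -4.860e-01]
```

View pics/c9.png

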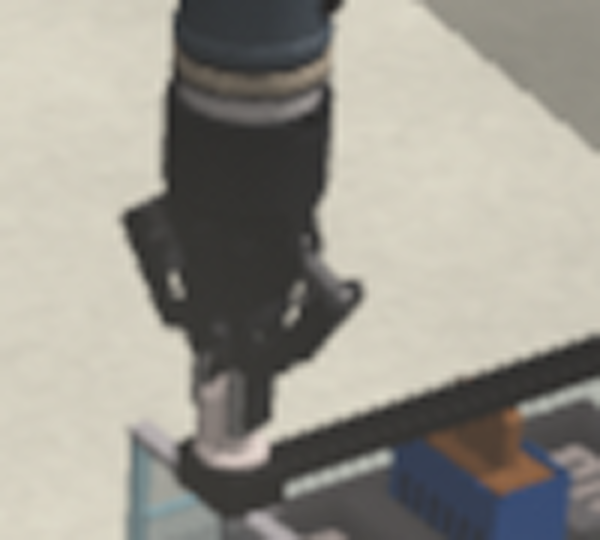

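>>> send_rows --steps '[[[1,0,0,0.002,0.15],[1,0,0,0.002,0.3],[1,0,0,0.002,0.45],[1,0,0,0.002,0.6],[1,0,0,0.002,0.75],[1,0,0,0.002,0.9],[1,0,0,0.002,1.05],[1,0,0,0.002,1.2]]]' --grip_force 60

```text
t: 4.0
tcp_pos: [0.5652, 0.0606, 0.1354]
tool_rot: [-0.506, 0.493, 0.507, 0.494]
force: [0.7, 3.0, -3.2]
finger_gap: 0.13
```

```bash
python3 -c "
from h import *
s=st();print(s['ft_torque'])"
```

```text
t 4.0 tcp [0.5652 0.0606 0.1354] jawyaw 1.597 xax [-0.     0.002 -1.   ] F [ 0.7  3.  -3.2] gap 0.13 q [-0.091  0.581  1.664  0.002  0.897 -1.689]
[ 0.44822751 -0.20425987 -0.214368  ]
```

>>> send_rows --steps '[[[1,0.02,0.003,0,0],[1,0.04,0.0064,0,0],[1,0.06,0.0095,0,0],[1,0.068,0.0108,0,0],[1,0.071,0.0113,0,0],[1,0.072,0.0115,0,0],[1,0.072,0.0115,0,0]]]'

```text
t: 4.88
tcp_pos: [0.6361, 0.0721, 0.1354]
tool_rot: [-0.505, 0.494, 0.507, 0.494]
force: [-1.7, 4.2, -1.3]
finger_gap: 0.128
```

```bash
python3 -c "
from h import *
s=st();print(s['ft_torque'])"
```

```text
t 4.88 tcp [0.6361 0.0721 0.1354] jawyaw 1.5939 xax [-0.002  0.002 -1.   ] F [-1.7  4.2 -1.3] gap 0.128 q [-0.062  0.662  1.474  0.002  1.008 -1.657]
[0.86849088 0.23120081 0.20097308]
```

>>> send_rows --steps '[[[1,0.003,0.0003,0,0],[1,0.005,0.0005,0,0],[1,0.007,0.0008,0,0],[1,0.007,0.0008,0,0]]]'

```text
t: 5.38
tcp_pos: [0.6391, 0.0726, 0.1353]
tool_rot: [-0.503, 0.497, 0.509, 0.492]
force: [-8.9, 2.6, 4.5]
finger_gap: 0.126
```

```bash
python3 -c "
from h import *
s=st();print(s['ft_torque'])"
```

```text
t 5.38 tcp [0.6391 0.0726 0.1353] jawyaw 1.5944 xax [-0.011  0.001 -1.   ] F [-8.9  2.6  4.5] gap 0.126 q [-0.06   0.668  1.458  0.     1.026 -1.655]
[0.61894937 1.34091909 0.17248967]
```

>>> send_rows --steps '[[[0.5,-0.006,-0.0005,0,0],[0.4,-0.006,-0.0005,0,0],[0.4,-0.006,0,0.06,0],[0.4,-0.04,-0.05,0.11,0.13],[0.4,-0.09,-0.11,0.11,0.13],[0.4,-0.14,-0.17,0.11,0.13],[0.4,-0.19,-0.22,0.11,0.13],[0.4,-0.2,-0.24,0.11,0.13]]]'

```text
t: 6.38
tcp_pos: [0.4504, -0.1614, 0.2464]
tool_rot: [0.538, -0.46, -0.536, -0.46]
force: [0.9, -0.8, 0.5]
finger_gap: 0.603
```

```bash
python3 -c "
from h import *
s=st();snap('top','t2');snap('scene','s2b');crop('t2','c10',120,210,270,310,5.3)"
```

```text
t 6.38 tcp [ 0.4504 -0.1614  0.2464] jawyaw 1.7241 xax [ 0.002 -0.003 -1.   ] F [ 0.9 -0.8  0.5] gap 0.603 q [-5.780e-01  3.090e-01  1.773e+00 -1.000e-03  1.056e+00 -2.301e+00]
```

View pics/c10.png

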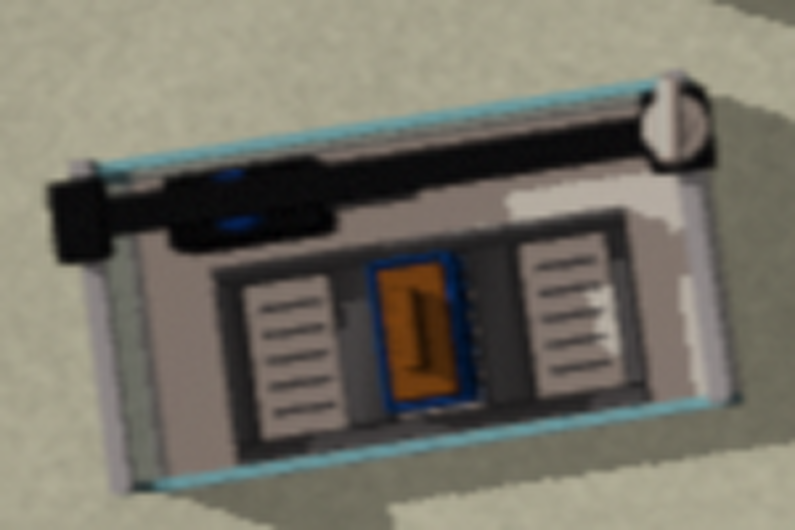

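View pics/s2b.png

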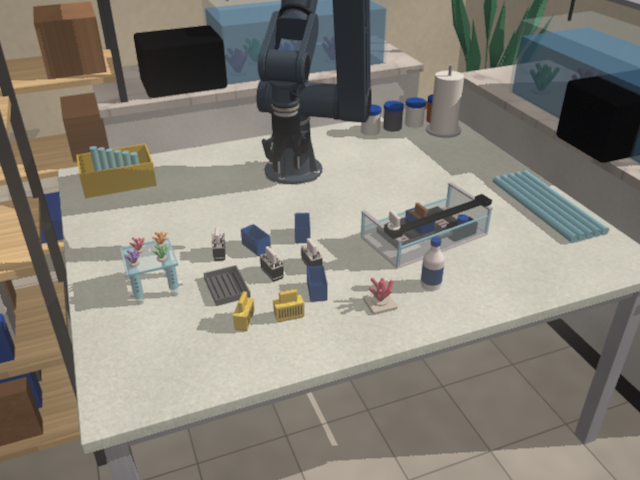

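```bash
python3 - <<'E'
from fit import *
q=lambda x,y:(120+(x+.5)/5.3-.5,210+(y+.5)/5.3-.5)
W=np.array([px2w('top',*q(*c),.064) for c in[(368,266),(455,252),(473,401),(386,413)]]);print('spent',W.mean(0).round(4),(W[0]-W[1]).round(4),(W[0]-W[3]).round(4),(W[1]-W[2]).round(4))
W=np.array([px2w('top',*q(*c),.028) for c in[(215,270),(625,211),(650,400),(240,462)]]);print('guides',W.mean(0).round(4),(W[0]-W[1]).round(4),(W[0]-W[3]).round(4))
for nm,c in dict(b_l=(245,288,325,276,345,430,263,440),b_r=(520,245,602,233,623,387,540,398)).items():
    W=np.array([px2w('top',*q(c[i],c[i+1]),.008) for i in(0,2,4,6)]);print(nm,W.mean(0).round(4),(W[0]-W[1]).round(4),(W[0]-W[3]).round(4))
# silhouette fit of spent: blue or orange saturation
im=cv2.cvtColor(cv2.imread('pics/t2.png'),cv2.COLOR_BGR2RGB).astype(float)
sat=(im.max(2)-im.min(2));m=np.clip((sat-22)/25,0,1);cv2.imwrite('pics/sat.png',cv2.resize((m[240:300,170:230]*255).astype(np.uint8),None,fx=10,fy=10,interpolation=0))
S1=[CAS,boxpts(.046,.012,.056,.086)]
r,f=fitmask({'top':m},S1,[.527,.22,.158],z=.008,R=22);print(r.round(4),f)
E
```

```text
spent [0.5274 0.2196 0.064 ] [-0.0083  0.0484  0.    ] [0.0818 0.0124 0.    ] [0.0829 0.0122 0.    ]
guides [0.5273 0.2196 0.028 ] [-0.0361  0.2328  0.    ] [0.1088 0.0178 0.    ]
b_l [0.5142 0.3025 0.008 ] [-0.0074  0.0458  0.    ] [0.0871 0.0131 0.    ]
b_r [0.5404 0.1441 0.008 ] [-0.0074  0.0471  0.    ] [0.0878 0.0136 0.    ]
[0.5294 0.2242 0.1581] 134.603692733564
```

View pics/sat.png

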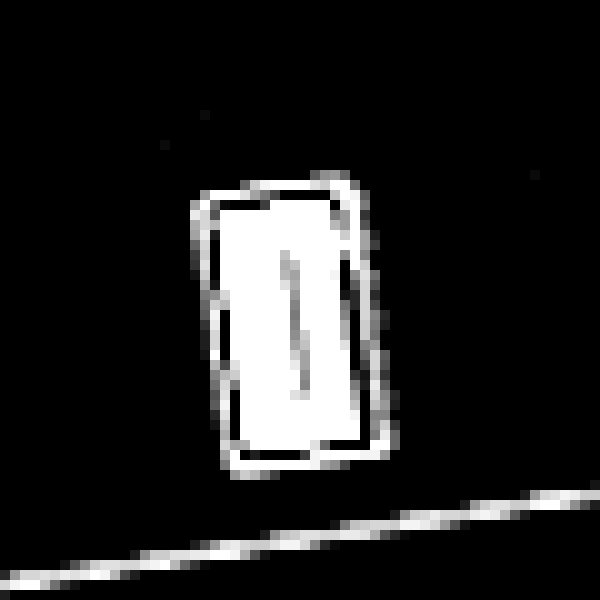

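>>> send_rows --steps '[[[0.25,0.077,0.382,-0.06,0.005],[0.25,0.077,0.382,-0.06,0.005],[0.25,0.077,0.382,-0.06,0.005],[0.25,0.077,0.382,-0.06,0.005],[0.25,0.077,0.382,-0.06,0.005],[0.25,0.077,0.382,-0.06,0.005],[0.25,0.077,0.382,-0.06,0.005],[0.25,0.077,0.382,-0.06,0.005]]]'

```text
t: 7.48
tcp_pos: [0.5285, 0.2239, 0.1854]
tool_rot: [0.539, -0.458, -0.538, -0.458]
force: [0.0, -0.8, -0.4]
finger_gap: 0.746
```

```bash
python3 -c "
from h import *
s=st();snap('scene','s3');crop('s3','c11',345,120,505,240,5)"
```

```text
t 7.47 tcp [0.5285 0.2239 0.1854] jawyaw 1.7318 xax [ 0. -0. -1.] F [ 0.  -0.8 -0.4] gap 0.746 q [ 2.060e-01  5.160e-01  1.610e+00 -1.000e-03  1.015e+00 -1.525e+00]
```

View pics/c11.png

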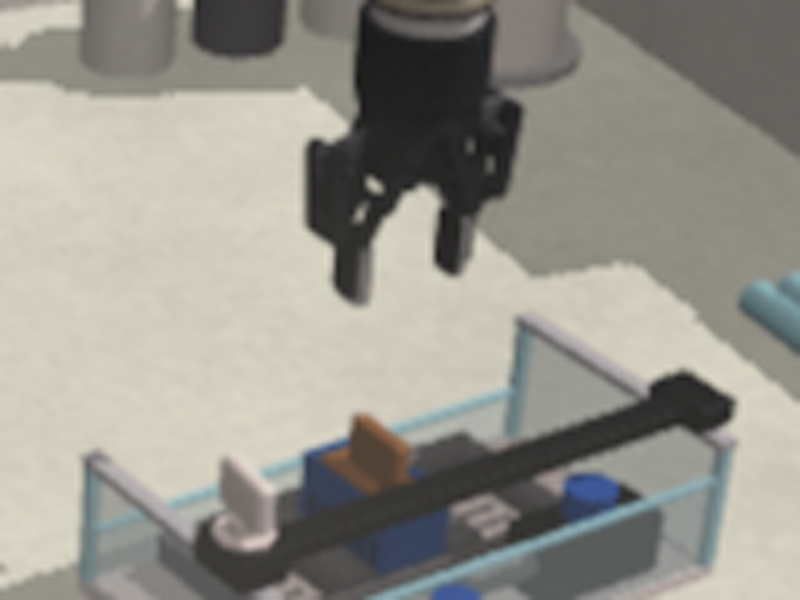

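>>> send_rows --steps '[[[0.25,-0.0015,-0.0034,-0.05,0],[0.25,-0.0015,-0.0034,-0.09,0],[0.25,-0.0015,-0.0034,-0.12,0],[0.25,-0.0015,-0.0034,-0.145,0],[0.25,-0.0015,-0.0034,-0.155,0],[0.25,-0.0015,-0.0034,-0.155,0]]]'

```text
t: 8.28
tcp_pos: [0.5269, 0.2181, 0.0307]
tool_rot: [-0.537, 0.46, 0.538, 0.459]
force: [0.5, 0.4, 0.1]
finger_gap: 0.748
```

```bash
python3 -c "
from h import *
s=st();snap('scene','s4');crop('s4','c12',345,120,505,240,5)"
```

```text
t 8.28 tcp [0.5269 0.2181 0.0307] jawyaw 1.7273 xax [-0.001 -0.    -1.   ] F [0.5 0.4 0.1] gap 0.748 q [ 0.197  0.752  1.709 -0.     0.681 -1.53 ]
```

View pics/c12.png

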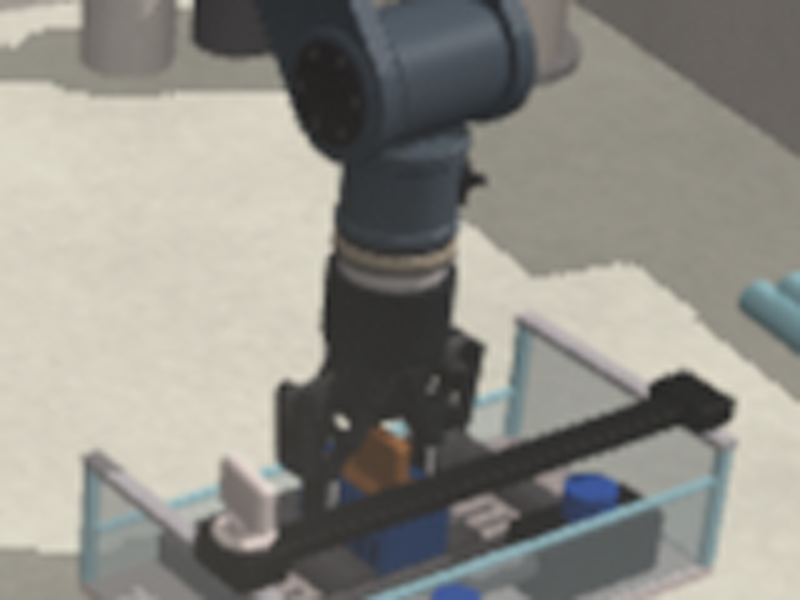

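>>> send_rows --steps '[[[1,0,0,0,0],[1,0,0,0,0],[1,0,0,0,0],[1,0,0,0,0],[1,0,0,0,0]]]' --grip_force 80

```text
t: 8.95
tcp_pos: [0.5278, 0.2196, 0.0323]
tool_rot: [0.539, -0.458, -0.537, -0.46]
force: [-0.2, -0.2, 7.0]
finger_gap: 0.528
```

```bash
python3 -c "
from h import *
s=st()"
```

```text
t 8.95 tcp [0.5278 0.2196 0.0323] jawyaw 1.729 xax [ 0.003  0.001 -1.   ] F [-0.2 -0.2  7. ] gap 0.528 q [ 0.199  0.75   1.707 -0.     0.681 -1.53 ]
```

>>> send_rows --steps '[[[1,0,0,0.02,0],[1,0,0,0.05,0],[1,0,0,0.09,0],[1,0,0,0.14,0],[1,0,-0.05,0.14,0],[1,0,-0.1,0.14,0],[1,0.01,-0.16,0.14,-0.05],[1,0.02,-0.22,0.14,-0.1]]]'

```text
t: 9.95
tcp_pos: [0.5461, -0.002, 0.1705]
tool_rot: [-0.514, 0.486, 0.514, 0.485]
force: [0.1, -0.2, -3.2]
finger_gap: 0.527
```

```bash
python3 -c "
from h import *
s=st();snap('scene','s5')"
```

```text
t 9.95 tcp [ 0.5461 -0.002   0.1705] jawyaw 1.6284 xax [-0.001  0.    -1.   ] F [ 0.1 -0.2 -3.2] gap 0.527 q [-0.208  0.504  1.692 -0.     0.946 -1.837]
```

View pics/s5.png

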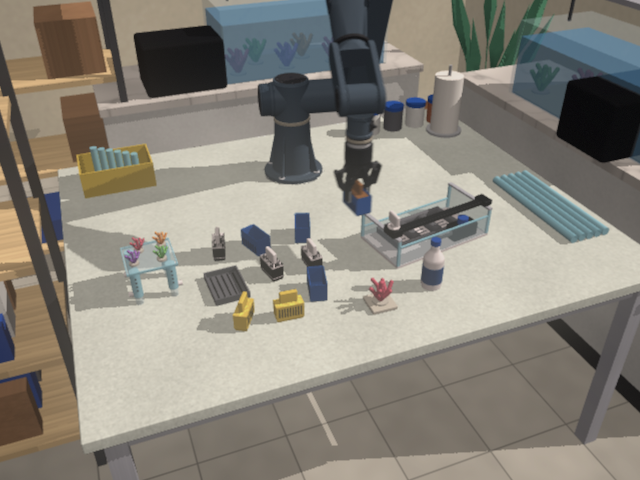

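>>> send_rows --steps '[[[1,0.031,-0.391,0,-0.037],[1,0.031,-0.391,0,-0.037],[1,0.031,-0.391,0,-0.037],[1,0.031,-0.391,0,-0.037],[1,0.031,-0.391,0,-0.037],[1,0.031,-0.391,0,-0.037],[1,0.031,-0.391,0,-0.037],[1,0.031,-0.391,0,-0.037]]]'

```text
t: 11.0
tcp_pos: [0.5769, -0.3919, 0.1695]
tool_rot: [-0.504, 0.495, 0.506, 0.495]
force: [0.2, 0.8, -4.2]
finger_gap: 0.523
```

```bash
python3 -c "
from h import *
s=st();snap('scene','s6');crop('s6','c13',180,150,320,310,4)"
```

```text
t 11.0 tcp [ 0.5769 -0.3919  0.1695] jawyaw 1.5902 xax [-0.002  0.002 -1.   ] F [ 0.2  0.8 -4.2] gap 0.523 q [-0.757  0.692  1.288  0.     1.164 -2.347]
```

View pics/c13.png

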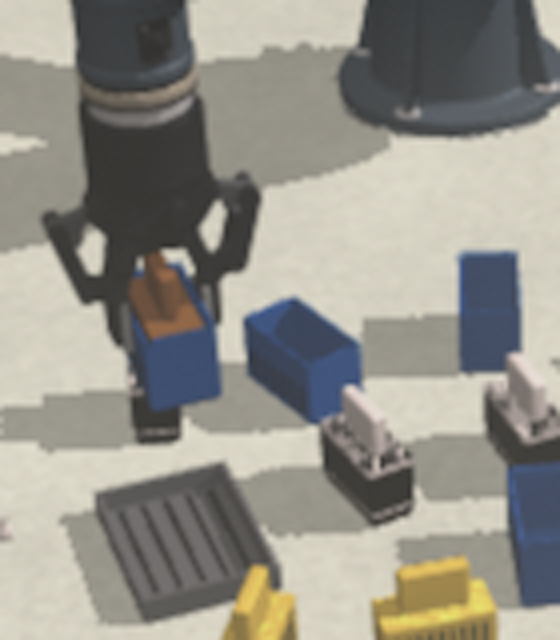

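>>> send_rows --steps '[[[1,0,-0.001,-0.05,0],[1,0,-0.001,-0.09,0],[1,0,-0.001,-0.12,0],[1,0,-0.001,-0.135,0],[1,0,-0.001,-0.14,0],[1,0,-0.001,-0.1415,0],[1,0,-0.001,-0.1415,0]]]'

```text
t: 11.92
tcp_pos: [0.5785, -0.3932, 0.0306]
tool_rot: [0.506, -0.495, -0.504, -0.495]
force: [-0.1, 0.5, -3.2]
finger_gap: 0.524
```

```bash
python3 -c "
from h import *
s=st();snap('scene','s7');crop('s7','c14',180,150,320,310,4)"
```

```text
t 11.93 tcp [ 0.5785 -0.3932  0.0306] jawyaw 1.5921 xax [ 0.002 -0.002 -1.   ] F [-0.1  0.5 -3.2] gap 0.524 q [-0.756  0.865  1.357 -0.     0.917 -2.348]
```

View pics/c14.png

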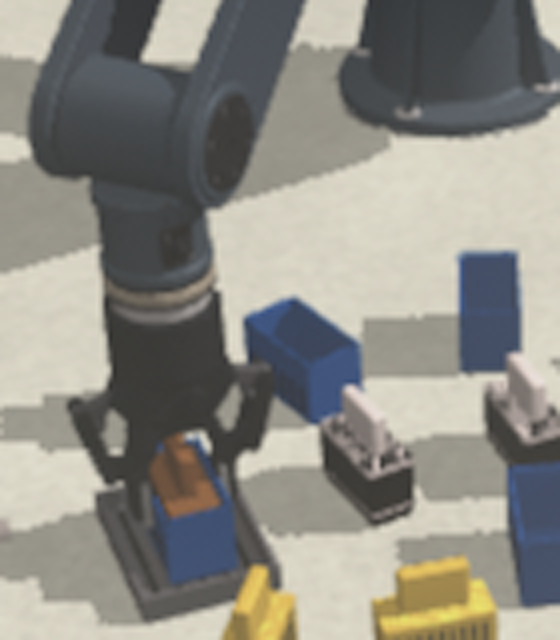

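>>> send_rows --steps '[[[1,0,0,-0.0015,0],[1,0,0,-0.003,0],[0.35,0,0,-0.003,0],[0.35,0,0,-0.003,0],[0.35,0,0,-0.002,0],[0.3,0,0,0.04,0],[0.3,0,0,0.09,0],[0.3,0,0,0.13,0]]]'

```text
t: 12.98
tcp_pos: [0.5781, -0.393, 0.1612]
tool_rot: [0.506, -0.495, -0.505, -0.495]
force: [0.5, -0.3, 0.3]
finger_gap: 0.699
```

>>> send_rows --steps '[[[0.4,-0.06,0.007,-0.01,-0.1],[0.4,-0.12,0.014,-0.02,-0.2],[0.4,-0.155,0.02,-0.02,-0.275],[0.4,-0.163,0.02,-0.02,-0.275],[0.4,-0.163,0.02,-0.02,-0.275],[0.4,-0.163,0.02,-0.02,-0.275]]]'

```text
t: 13.72
tcp_pos: [0.4164, -0.3736, 0.1394]
tool_rot: [-0.434, 0.559, 0.432, 0.559]
force: [0.3, 0.4, 0.7]
finger_gap: 0.6
```

```bash
python3 -c "
from h import *
s=st();snap('scene','s8');crop('s8','c15',180,150,320,310,4)"
```

```text
t 13.72 tcp [ 0.4164 -0.3736  0.1394] jawyaw 1.3181 xax [ 0.002 -0.002 -1.   ] F [0.3 0.4 0.7] gap 0.6 q [-0.931  0.564  1.686  0.     0.889 -2.25 ]
```

View pics/c15.png

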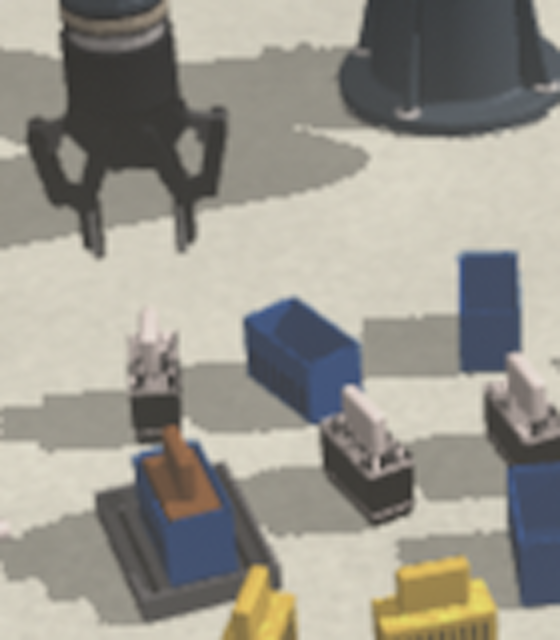

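```bash
python3 -c "
from h import *
for p in [(.415,-.373),(.4166,-.3738),(.411,-.372)]: print(w2px('scene',[*p,.082]),w2px('scene',[*p,.05]))
crop('s8','c16',205,220,235,265,13)"
```

```text
(np.float64(216.76984391827864), np.float64(230.19743457264934)) (np.float64(217.8255563467564), np.float64(239.48291088800656))
(np.float64(216.62746146018264), np.float64(230.53824959789213)) (np.float64(217.6854481054989), np.float64(239.82797706583406))
(np.float64(216.78278427735268), np.float64(229.4181031696223)) (np.float64(217.83637956684953), np.float64(238.6937651315394))
```

View pics/c16.png

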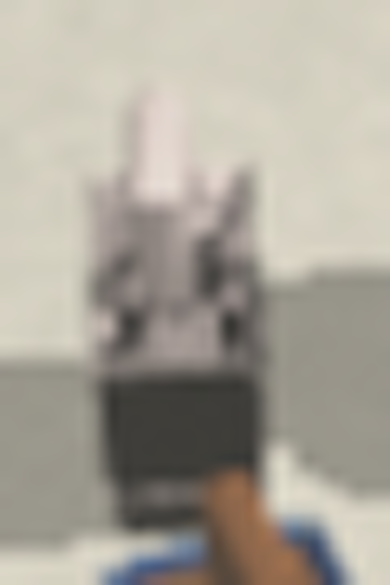

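>>> send_rows --steps '[[[0.4,0,0,-0.05,0],[0.4,0,0,-0.075,0],[0.4,0,0,-0.085,0],[0.8,0,0,-0.085,0],[1,0,0,-0.085,0],[1,0,0,-0.085,0],[1,0,0,-0.085,0],[1,0,0,-0.085,0]]]' --grip_force 60

```text
t: 14.78
tcp_pos: [0.4155, -0.3734, 0.0552]
tool_rot: [-0.434, 0.559, 0.432, 0.559]
force: [2.4, -0.4, 6.6]
finger_gap: 0.125
```

```bash
python3 -c "
from h import *
s=st()"
```

```text
t 14.78 tcp [ 0.4155 -0.3734  0.0552] jawyaw 1.3168 xax [ 0.002 -0.002 -1.   ] F [ 2.4 -0.4  6.6] gap 0.125 q [-0.932  0.7    1.734  0.     0.704 -2.249]
```

>>> send_rows --steps '[[[1,0,0,0.03,0],[1,0,0,0.07,0],[1,0,0,0.09,0],[1,0.01,0.05,0.09,0.18],[1,0.01,0.09,0.09,0.36],[1,0.01,0.107,0.09,0.5],[1,0.01,0.108,0.09,0.58],[1,0.01,0.108,0.09,0.58]]]'

```text
t: 15.78
tcp_pos: [0.4242, -0.264, 0.1439]
tool_rot: [-0.574, 0.412, 0.575, 0.412]
force: [1.3, 0.5, -2.1]
finger_gap: 0.127
```

>>> send_rows --steps '[[[1,0,0,0,0],[1,0,0,0,0]]]'

```text
t: 16.02
tcp_pos: [0.4246, -0.265, 0.144]
tool_rot: [-0.574, 0.413, 0.574, 0.412]
force: [0.2, -0.5, -0.9]
finger_gap: 0.126
```

```bash
python3 -c "
from h import *
s=st();snap('scene','s9');crop('s9','c17',220,160,300,260,6)
snap('top','t3')"
```

```text
t 16.02 tcp [ 0.4246 -0.265   0.144 ] jawyaw 1.8959 xax [-0.  0. -1.] F [ 0.2 -0.5 -0.9] gap 0.126 q [-0.781  0.496  1.826 -0.     0.82  -2.677]
```

View pics/c17.png

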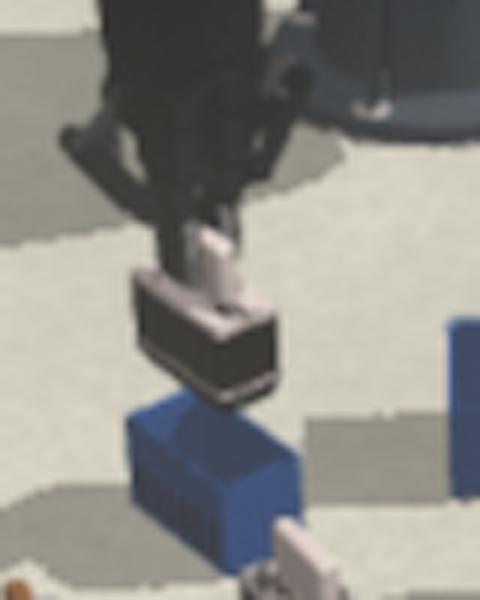

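```bash
python3 - <<'E'
from h import *
f=lambda x,y:(220+(x+.5)/6-.5,160+(y+.5)/6-.5)
def R(a):return np.array([[np.cos(a),-np.sin(a)],[np.sin(a),np.cos(a)]])
a=.326
for nm,pts,z in[('cart',[(135,270),(220,335),(277,313)],.139),('cas',[(127,412),(228,484),(300,458)],.056)]:
    W=np.array([px2w('scene',*f(*p),z)[:2] for p in pts]); h=(.072,.034) if nm=='cart' else(.084,.046)
    # left = back(-x),-y corner ; front = +x,-y ; right = +x,+y
    M=np.array([(-1,-1),(1,-1),(1,1)])*np.array(h)/2
    print(nm,W.round(4).tolist(),(W-M@R(a).T).mean(0).round(4),(W-M@R(a).T).round(4).tolist())
E
```

```text
cart [[0.3976, -0.2892], [0.4695, -0.2682], [0.4605, -0.2377]] [ 0.4294 -0.2635] [[0.4263, -0.2615], [0.4299, -0.2636], [0.4319, -0.2653]]
cas [[0.3907, -0.2975], [0.4699, -0.2695], [0.4611, -0.2308]] [ 0.4249 -0.2632] [[0.4232, -0.2623], [0.4227, -0.2612], [0.4287, -0.266]]
```

>>> send_rows --steps '[[[1,-0.001,0,-0.03,0],[1,-0.001,0,-0.04,0],[1,-0.001,0,-0.048,0],[1,-0.001,0,-0.054,0],[1,-0.001,0,-0.06,0]]]'

```text
t: 16.75
tcp_pos: [0.4241, -0.2649, 0.0842]
tool_rot: [0.575, -0.412, -0.574, -0.412]
force: [-1.1, -0.0, -1.0]
finger_gap: 0.129
```

```bash
python3 -c "
from h import *
s=st();snap('scene','s10');crop('s10','c18',220,160,300,260,6)"
```

```text
t 16.75 tcp [ 0.4241 -0.2649  0.0842] jawyaw 1.897 xax [ 0.001 -0.001 -1.   ] F [-1.1 -0.  -1. ] gap 0.129 q [-0.782  0.602  1.869  0.     0.67  -2.679]
```

View pics/c18.png

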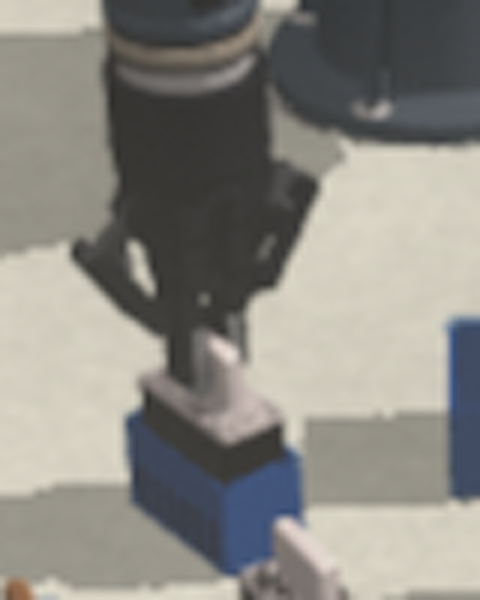

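>>> send_rows --steps '[[[1,0,0,-0.01,0],[1,0,0,-0.018,0],[1,0,0,-0.023,0],[1,0,0,-0.026,0],[1,0,0,-0.0275,0],[1,0,0,-0.0275,0]]]'

```text
t: 17.55
tcp_pos: [0.4236, -0.2648, 0.0593]
tool_rot: [0.575, -0.412, -0.574, -0.412]
force: [-4.1, 1.3, 22.0]
finger_gap: 0.129
```

```bash
python3 -c "
from h import *
s=st()"
```

```text
t 17.55 tcp [ 0.4236 -0.2648  0.0593] jawyaw 1.8972 xax [ 0.001 -0.001 -1.   ] F [-4.1  1.3 22. ] gap 0.129 q [-0.782  0.65   1.881 -0.     0.609 -2.679]
```

>>> send_rows --steps '[[[0.6,0,0,0.001,0],[0.4,0,0,0.001,0],[0.4,0,0,0.04,0],[0.4,0,0,0.085,0],[0.4,0.05,0.002,0.085,-0.05],[0.4,0.1,0.004,0.085,-0.1],[0.4,0.141,0.005,0.085,-0.125],[0.4,0.141,0.005,0.085,-0.125]]]'

```text
t: 18.55
tcp_pos: [0.5676, -0.2596, 0.1411]
tool_rot: [0.549, -0.446, -0.547, -0.447]
force: [-0.6, 1.3, -0.3]
finger_gap: 0.6
```

>>> send_rows --steps '[[[0.4,0,0,0,0],[0.4,0,0,0,0]]]'

```text
t: 18.8
tcp_pos: [0.5633, -0.2594, 0.1412]
tool_rot: [-0.547, 0.448, 0.548, 0.447]
force: [0.9, -0.1, 0.1]
finger_gap: 0.604
```

```bash
python3 -c "
from h import *
s=st();snap('scene','s11');crop('s11','c19',180,150,340,290,5)"
```

```text
t 18.8 tcp [ 0.5633 -0.2594  0.1412] jawyaw 1.7714 xax [-0.002  0.001 -1.   ] F [ 0.9 -0.1  0.1] gap 0.604 q [-0.611  0.631  1.524 -0.     0.989 -2.383]
```

View pics/c19.png

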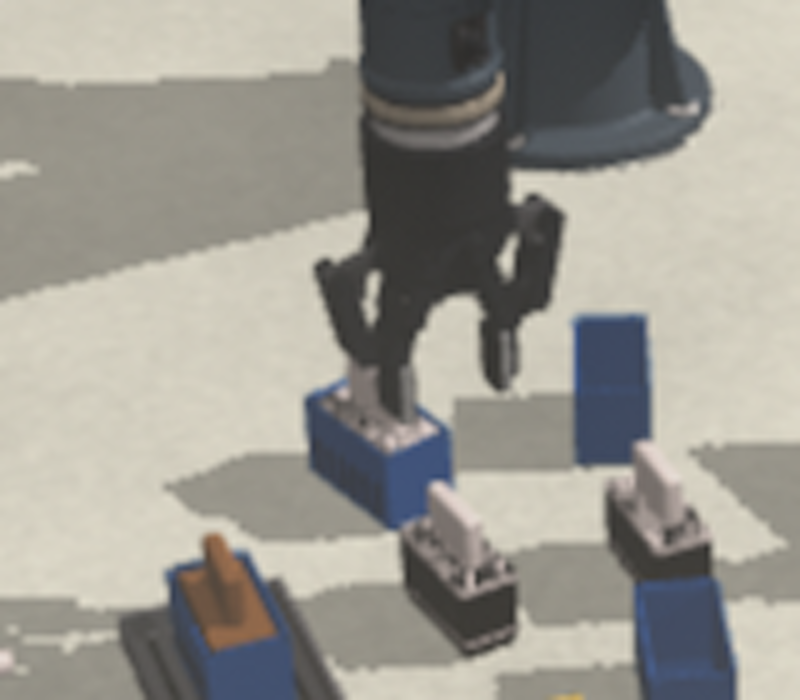

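>>> send_rows --steps '[[[0.4,0.001,0,-0.05,0],[0.4,0.001,0,-0.075,0],[0.4,0.001,0,-0.085,0],[0.8,0.001,0,-0.085,0],[1,0.001,0,-0.085,0],[1,0.001,0,-0.085,0],[1,0.001,0,-0.085,0],[1,0.001,0,-0.085,0]]]'

```text
t: 19.85
tcp_pos: [0.5667, -0.2604, 0.0581]
tool_rot: [0.549, -0.447, -0.547, -0.447]
force: [-0.4, -2.0, 6.9]
finger_gap: 0.125
```

```bash
python3 -c "
from h import *
s=st()"
```

```text
t 19.85 tcp [ 0.5667 -0.2604  0.0581] jawyaw 1.772 xax [ 0.002 -0.002 -1.   ] F [-0.4 -2.   6.9] gap 0.125 q [-0.61   0.752  1.562 -0.     0.825 -2.382]
```

>>> send_rows --steps '[[[1,0,0,0.04,0],[1,0,0,0.09,0],[1,-0.03,0.05,0.1,-0.1],[1,-0.07,0.09,0.1,-0.25],[1,-0.11,0.12,0.1,-0.4],[1,-0.145,0.142,0.1,-0.52],[1,-0.153,0.145,0.1,-0.529],[1,-0.153,0.145,0.1,-0.529]]]'

```text
t: 20.85
tcp_pos: [0.4131, -0.1149, 0.1568]
tool_rot: [-0.412, 0.575, 0.412, 0.575]
force: [-0.2, -1.4, -1.1]
finger_gap: 0.125
```

>>> send_rows --steps '[[[1,0,0,0,0],[1,0,0,0,0]]]'

```text
t: 21.1
tcp_pos: [0.414, -0.1156, 0.1566]
tool_rot: [-0.412, 0.575, 0.411, 0.575]
force: [-0.2, -0.1, -1.9]
finger_gap: 0.126
```

```bash
python3 -c "
from h import *
s=st();snap('scene','s12');crop('s12','c20',250,130,350,260,6)"
```

```text
t 21.1 tcp [ 0.414  -0.1156  0.1566] jawyaw 1.2429 xax [ 0.001 -0.001 -1.   ] F [-0.2 -0.1 -1.9] gap 0.126 q [-0.533  0.399  1.984 -0.     0.757 -1.776]
```

View pics/c20.png

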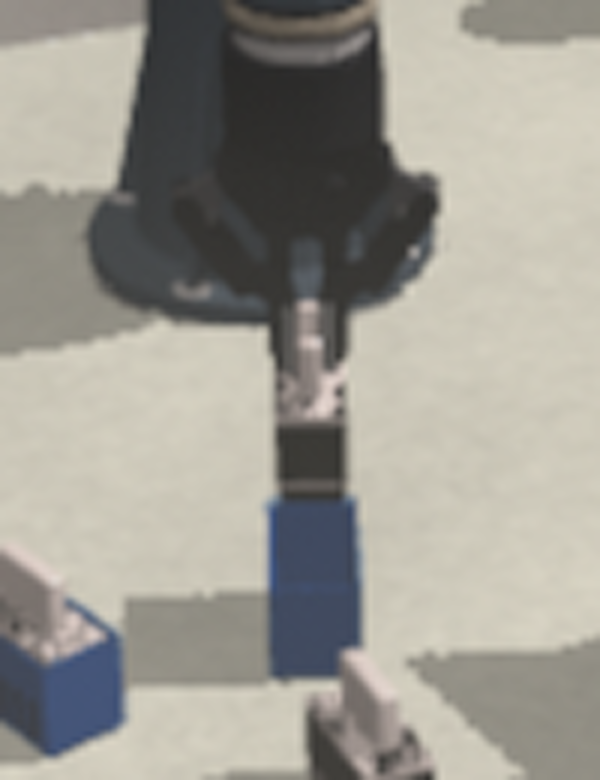

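>>> send_rows --steps '[[[1,0.001,0,-0.03,0],[1,0.001,0,-0.045,0],[1,0.001,0,-0.053,0],[1,0.001,0,-0.06,0],[1,0.001,0,-0.066,0]]]'

```text
t: 21.78
tcp_pos: [0.4141, -0.1149, 0.0905]
tool_rot: [-0.412, 0.575, 0.411, 0.575]
force: [-0.6, -0.6, -2.5]
finger_gap: 0.129
```

```bash
python3 -c "
from h import *
s=st()"
```

```text
t 21.77 tcp [ 0.4141 -0.1149  0.0905] jawyaw 1.243 xax [ 0.001 -0.    -1.   ] F [-0.6 -0.6 -2.5] gap 0.129 q [-0.532  0.538  2.038 -0.     0.565 -1.775]
```

>>> send_rows --steps '[[[1,0,0,-0.01,0],[1,0,0,-0.02,0],[1,0,0,-0.026,0],[1,0,0,-0.029,0],[1,0,0,-0.031,0],[1,0,0,-0.031,0]]]'

```text
t: 22.52
tcp_pos: [0.4135, -0.1146, 0.0621]
tool_rot: [-0.412, 0.575, 0.411, 0.575]
force: [-4.9, 0.9, 28.1]
finger_gap: 0.128
```

```bash
python3 -c "
from h import *
s=st();snap('scene','s13');crop('s13','c21',250,130,350,260,6)"
```

```text
t 22.52 tcp [ 0.4135 -0.1146  0.0621] jawyaw 1.2433 xax [ 0.001 -0.001 -1.   ] F [-4.9  0.9 28.1] gap 0.128 q [-0.532  0.602  2.056 -0.     0.481 -1.775]
```

View pics/c21.png

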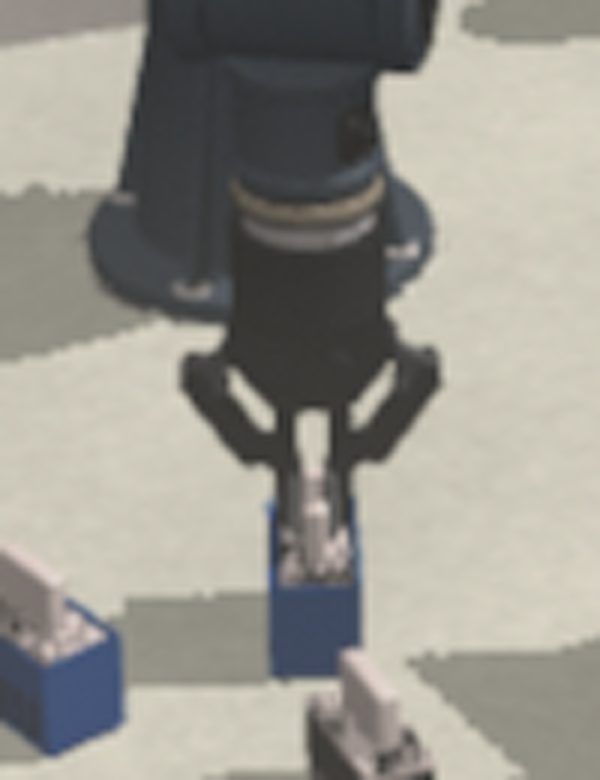

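>>> send_rows --steps '[[[0.6,0,0,0.001,0],[0.4,0,0,0.001,0],[0.4,0,0,0.04,0],[0.4,0,0,0.088,0],[0.4,0.05,-0.01,0.088,0.15],[0.4,0.1,-0.02,0.088,0.3],[0.4,0.145,-0.028,0.088,0.349],[0.4,0.154,-0.0285,0.088,0.349]]]'

```text
t: 23.58
tcp_pos: [0.5708, -0.144, 0.1473]
tool_rot: [0.506, -0.494, -0.504, -0.495]
force: [-0.7, -0.7, 0.7]
finger_gap: 0.605
```

>>> send_rows --steps '[[[0.4,0,0,0,0],[0.4,0,0,0,0]]]'

```text
t: 23.82
tcp_pos: [0.5657, -0.1424, 0.147]
tool_rot: [-0.504, 0.495, 0.506, 0.494]
force: [-0.3, 0.0, 0.5]
finger_gap: 0.598
```

```bash
python3 -c "
from h import *
s=st();snap('scene','s14');crop('s14','c22',200,150,360,310,5)"
```

```text
t 23.82 tcp [ 0.5657 -0.1424  0.147 ] jawyaw 1.5917 xax [-0.003  0.001 -1.   ] F [-0.3  0.   0.5] gap 0.598 q [-0.438  0.582  1.615 -0.     0.949 -2.03 ]
```

View pics/c22.png

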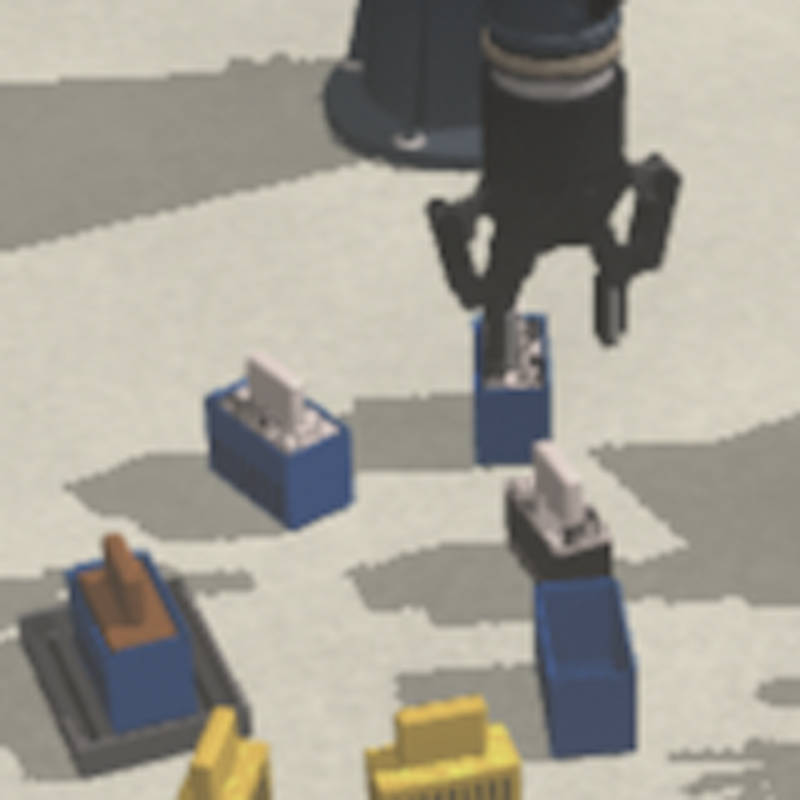

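>>> send_rows --steps '[[[0.4,0.001,0,-0.05,0],[0.4,0.001,0,-0.078,0],[0.4,0.001,0,-0.09,0],[0.8,0.001,0,-0.09,0],[1,0.001,0,-0.09,0],[1,0.001,0,-0.09,0],[1,0.001,0,-0.09,0],[1,0.001,0,-0.09,0]]]'

```text
t: 24.88
tcp_pos: [0.5697, -0.1436, 0.059]
tool_rot: [0.506, -0.494, -0.504, -0.495]
force: [-0.2, 0.1, 6.4]
finger_gap: 0.126
```

```bash
python3 -c "
from h import *
s=st()"
```

```text
t 24.88 tcp [ 0.5697 -0.1436  0.059 ] jawyaw 1.592 xax [ 0.002 -0.001 -1.   ] F [-0.2  0.1  6.4] gap 0.126 q [-0.437  0.718  1.658 -0.     0.763 -2.029]
```

>>> send_rows --steps '[[[1,0,0,0.04,0],[1,0,0,0.09,0],[1,0.03,-0.007,0.1,-0.1],[1,0.07,-0.018,0.1,-0.2],[1,0.11,-0.029,0.1,-0.27],[1,0.117,-0.029,0.1,-0.279],[1,0.117,-0.029,0.1,-0.279],[1,0.117,-0.029,0.1,-0.279]]]'

```text
t: 25.88
tcp_pos: [0.6841, -0.1714, 0.1571]
tool_rot: [-0.431, 0.561, 0.433, 0.56]
force: [-0.5, -1.6, -1.5]
finger_gap: 0.125
```

```bash
python3 -c "
from h import *
s=st();snap('scene','s15');crop('s15','c23',250,160,350,310,5)"
```

```text
t 25.88 tcp [ 0.6841 -0.1714  0.1571] jawyaw 1.3134 xax [-0.003  0.001 -1.   ] F [-0.5 -1.6 -1.5] gap 0.125 q [-0.404  0.716  1.274 -0.     1.154 -1.717]
```

View pics/c23.png

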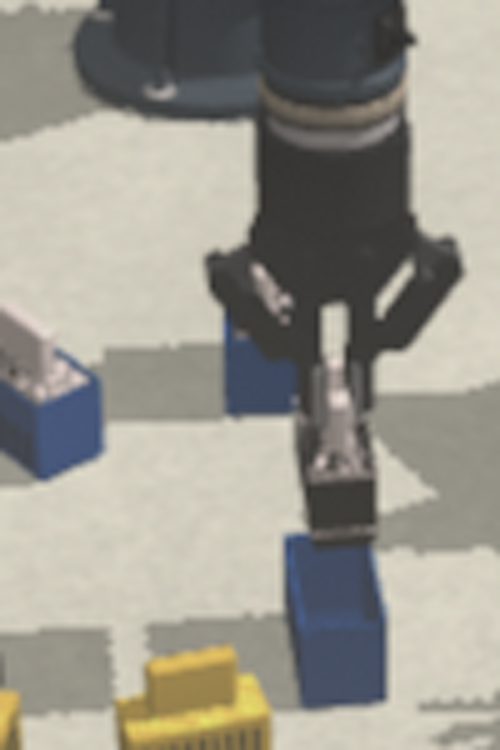

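>>> send_rows --steps '[[[1,0.001,-0.001,-0.03,0],[1,0.001,-0.001,-0.045,0],[1,0.001,-0.001,-0.053,0],[1,0.001,-0.001,-0.06,0],[1,0.001,-0.001,-0.066,0]]]'

```text
t: 26.55
tcp_pos: [0.6872, -0.1733, 0.0919]
tool_rot: [-0.432, 0.56, 0.431, 0.56]
force: [-0.3, -0.1, -1.5]
finger_gap: 0.124
```

```bash
python3 -c "
from h import *
s=st();snap('scene','s16');crop('s16','c24',250,160,350,310,5)"
```

```text
t 26.55 tcp [ 0.6872 -0.1733  0.0919] jawyaw 1.3131 xax [ 0.001 -0.    -1.   ] F [-0.3 -0.1 -1.5] gap 0.124 q [-0.404  0.796  1.308 -0.     1.037 -1.717]
```

View pics/c24.png

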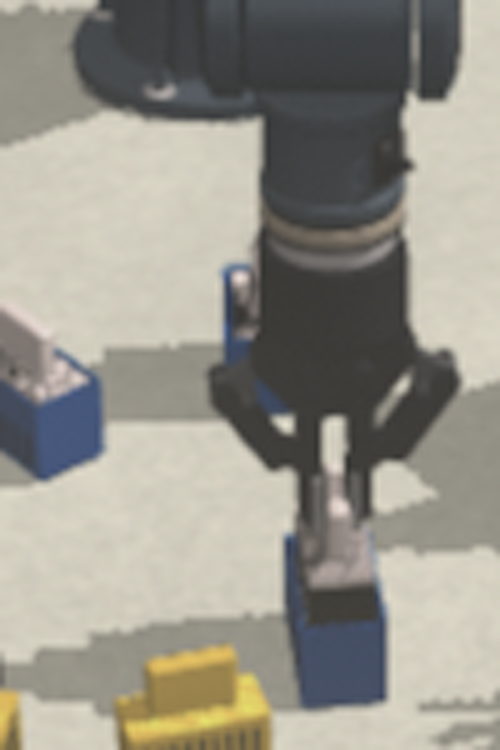

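Entering cleanly. Pushing down.

>>> send_rows --steps '[[[1,0,0,-0.01,0],[1,0,0,-0.02,0],[1,0,0,-0.026,0],[1,0,0,-0.029,0],[1,0,0,-0.0315,0],[1,0,0,-0.0315,0]]]'

```text
t: 27.35
tcp_pos: [0.6862, -0.173, 0.0633]
tool_rot: [-0.431, 0.56, 0.432, 0.56]
force: [-5.6, 2.0, 13.5]
finger_gap: 0.125
```

```bash
python3 -c "
from h import *
s=st()"
```

```text
t 27.35 tcp [ 0.6862 -0.173   0.0633] jawyaw 1.3133 xax [-0.001  0.    -1.   ] F [-5.6  2.  13.5] gap 0.125 q [-0.404  0.831  1.32  -0.     0.991 -1.717]
```

>>> send_rows --steps '[[[0.6,0,0,0.003,0],[0.2,0,0,0.006,0],[0.2,0,0,0.006,0],[0.2,0,0,0.006,0],[0.2,0,0,-0.01,0],[0.2,0,0,-0.025,0],[0.2,0,0,-0.034,0],[0.2,0,0,-0.034,0]]]'

```text
t: 28.35
tcp_pos: [0.6857, -0.1728, 0.0243]
tool_rot: [-0.431, 0.561, 0.433, 0.56]
force: [-0.3, 0.0, 0.6]
finger_gap: 0.798
```

```bash
python3 -c "
from h import *
s=st();snap('scene','s17');crop('s17','c25',250,160,350,310,5)"
```

```text
t 28.35 tcp [ 0.6857 -0.1728  0.0243] jawyaw 1.3129 xax [-0.003  0.001 -1.   ] F [-0.3  0.   0.6] gap 0.798 q [-0.404  0.883  1.331 -0.     0.93  -1.717]
```

View pics/c25.png

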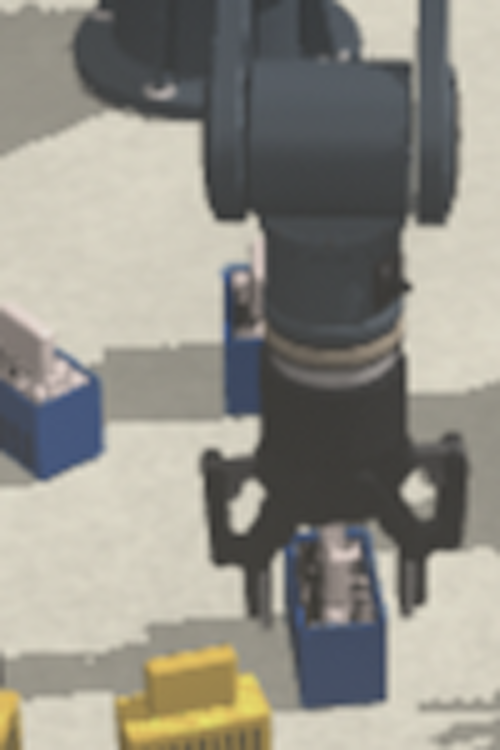

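>>> send_rows --steps '[[[0.3,0,0,0.003,0],[1,0,0,0.003,0],[1,0,0,0.003,0],[1,0,0,0.003,0],[1,0,0,0.003,0],[1,0,0,0.003,0]]]' --grip_force 80

```text
t: 29.15
tcp_pos: [0.6879, -0.1737, 0.0307]
tool_rot: [-0.433, 0.56, 0.431, 0.561]
force: [-0.5, 0.1, 5.9]
finger_gap: 0.522
```

```bash
python3 -c "
from h import *
s=st()"
```

```text
t 29.15 tcp [ 0.6879 -0.1737  0.0307] jawyaw 1.3131 xax [ 0.003 -0.001 -1.   ] F [-0.5  0.1  5.9] gap 0.522 q [-0.404  0.875  1.328 -0.     0.935 -1.717]
```

>>> send_rows --steps '[[[1,0,0,0.02,0],[1,0,0,0.06,0],[1,0,0,0.11,0],[1,-0.03,0,0.16,0.05],[1,-0.08,0.02,0.18,0.15],[1,-0.13,0.05,0.18,0.3],[1,-0.165,0.09,0.18,0.416],[1,-0.17,0.15,0.18,0.416]]]'

```text
t: 30.15
tcp_pos: [0.5132, -0.0226, 0.2095]
tool_rot: [-0.536, 0.46, 0.538, 0.459]
force: [0.9, 0.4, -2.4]
finger_gap: 0.521
```

```bash
python3 -c "
from h import *
s=st();snap('scene','s18')"
```

```text
t 30.15 tcp [ 0.5132 -0.0226  0.2095] jawyaw 1.726 xax [-0.003  0.001 -1.   ] F [ 0.9  0.4 -2.4] gap 0.521 q [-0.262  0.41   1.731 -0.     1.004 -1.987]
```

View pics/s18.png

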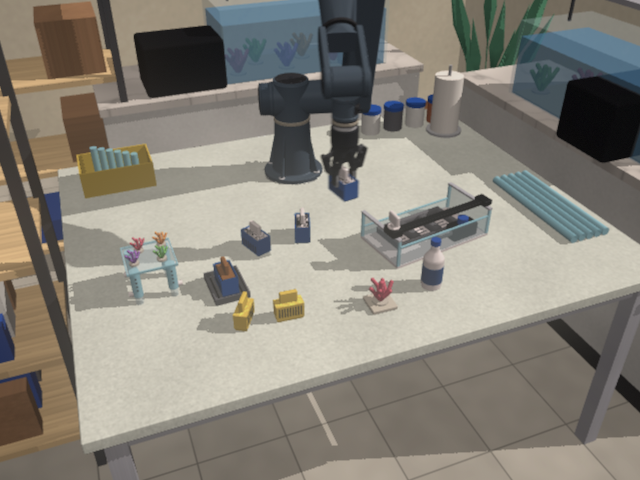

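>>> send_rows --steps '[[[1,0.002,0.06,0,0.003],[1,0.002,0.12,0,0.003],[1,0.002,0.18,0,0.003],[1,0.0025,0.24,0,0.003],[1,0.0025,0.3,0,0.003],[1,0.0025,0.3212,0,0.003],[1,0.0025,0.3212,0,0.003],[1,0.0025,0.3212,0,0.003]]]'

```text
t: 31.2
tcp_pos: [0.5189, 0.2967, 0.2089]
tool_rot: [-0.538, 0.459, 0.538, 0.458]
force: [0.5, -0.4, -4.0]
finger_gap: 0.521
```

```bash
python3 -c "
from h import *
s=st()"
```

```text
t 31.2 tcp [0.5189 0.2967 0.2089] jawyaw 1.7313 xax [-0.001 -0.001 -1.   ] F [ 0.5 -0.4 -4. ] gap 0.521 q [ 3.330e-01  5.170e-01  1.525e+00 -1.000e-03  1.101e+00 -1.398e+00]
```

>>> send_rows --steps '[[[1,-0.003,0.002,-0.05,-0.002],[1,-0.003,0.002,-0.1,-0.002],[1,-0.003,0.002,-0.13,-0.002],[1,-0.003,0.002,-0.14,-0.002],[1,-0.003,0.002,-0.14,-0.002]]]'

```text
t: 31.82
tcp_pos: [0.5168, 0.2991, 0.0693]
tool_rot: [-0.538, 0.459, 0.538, 0.459]
force: [-0.0, 0.6, -3.4]
finger_gap: 0.522
```

```bash
python3 -c "
from h import *
s=st();snap('scene','s19');crop('s19','c26',345,120,505,240,5)"
```

```text
t 31.82 tcp [0.5168 0.2991 0.0693] jawyaw 1.7285 xax [-0. -0. -1.] F [-0.   0.6 -3.4] gap 0.522 q [ 0.338  0.711  1.626 -0.     0.805 -1.391]
```

View pics/c26.png

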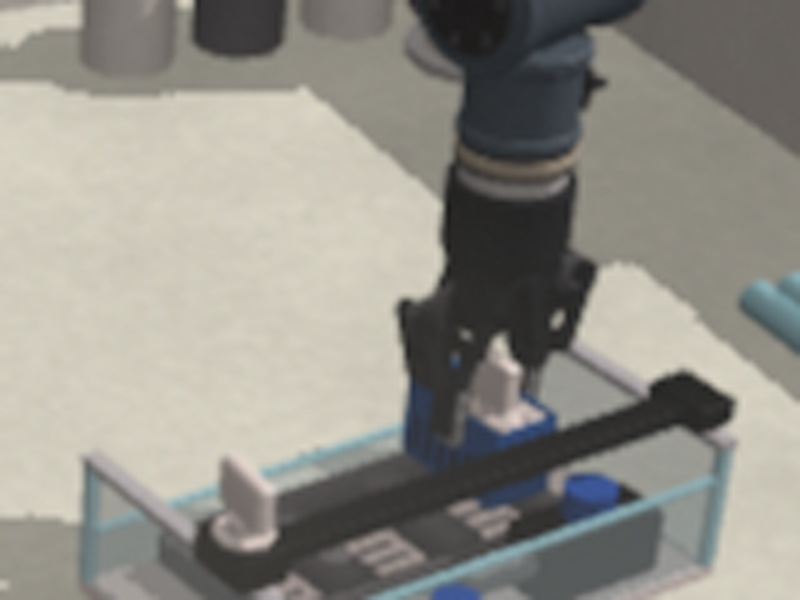

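>>> send_rows --steps '[[[1,-0.001,0,-0.008,0],[1,-0.001,0,-0.015,0],[1,-0.001,0,-0.02,0],[1,-0.001,0,-0.024,0]]]'

```text
t: 32.38
tcp_pos: [0.5152, 0.3001, 0.0448]
tool_rot: [-0.538, 0.459, 0.538, 0.459]
force: [-0.5, -0.0, -3.7]
finger_gap: 0.519
```

```bash
python3 -c "
from h import *
s=st()"
```

```text
t 32.38 tcp [0.5152 0.3001 0.0448] jawyaw 1.7302 xax [-0. -0. -1.] F [-0.5 -0.  -3.7] gap 0.519 q [ 0.34   0.749  1.637 -0.     0.756 -1.39 ]
```

>>> send_rows --steps '[[[1,0,0,-0.003,0],[1,0,0,-0.006,0],[1,0,0,-0.0085,0],[1,0,0,-0.0085,0]]]'

```text
t: 32.88
tcp_pos: [0.5153, 0.3001, 0.0387]
tool_rot: [0.538, -0.458, -0.538, -0.459]
force: [-3.7, -1.6, 10.0]
finger_gap: 0.521
```

```bash
python3 -c "
from h import *
s=st()"
```

```text
t 32.88 tcp [0.5153 0.3001 0.0387] jawyaw 1.7302 xax [ 0.001  0.    -1.   ] F [-3.7 -1.6 10. ] gap 0.521 q [ 0.34   0.759  1.639 -0.     0.743 -1.39 ]
```

>>> send_rows --steps '[[[0.5,0,0,0.001,0],[0.32,0,0,0.001,0],[0.32,0,0,0.002,0],[0.32,0,0,0.05,0],[0.32,0,0,0.1,0],[0.25,-0.02,-0.03,0.15,-0.1],[0.2,-0.04,-0.09,0.15,-0.25],[0.2,-0.06,-0.15,0.15,-0.4]]]'

```text
t: 33.88
tcp_pos: [0.4559, 0.1504, 0.1877]
tool_rot: [-0.436, 0.556, 0.435, 0.558]
force: [0.7, -1.3, 0.4]
finger_gap: 0.804
```

>>> send_rows --steps '[[[0.2,-0.01,-0.06,-0.01,-0.087],[0.2,-0.02,-0.12,-0.02,-0.087],[0.2,-0.03,-0.18,-0.03,-0.087],[0.2,-0.04,-0.24,-0.04,-0.087],[0.2,-0.041,-0.265,-0.05,-0.087],[0.2,-0.041,-0.265,-0.05,-0.087],[0.2,-0.041,-0.265,-0.05,-0.087]]]'

```text
t: 34.75
tcp_pos: [0.4146, -0.1129, 0.1367]
tool_rot: [-0.412, 0.575, 0.412, 0.575]
force: [0.3, 0.5, 0.4]
finger_gap: 0.798
```

```bash
python3 -c "
from h import *
s=st();snap('scene','s20');snap('top','t4');crop('s20','c27',220,130,520,280,2.6)"
```

```text
t 34.75 tcp [ 0.4146 -0.1129  0.1367] jawyaw 1.2431 xax [-0.  0. -1.] F [0.3 0.5 0.4] gap 0.798 q [-0.527  0.439  2.002  0.     0.701 -1.771]
```

View pics/c27.png

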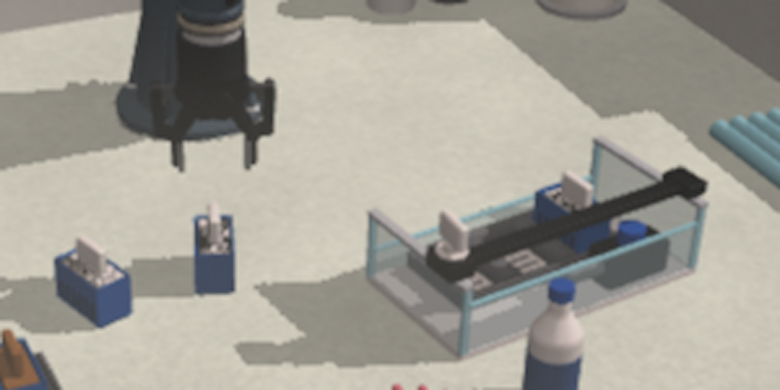

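View pics/t4.png

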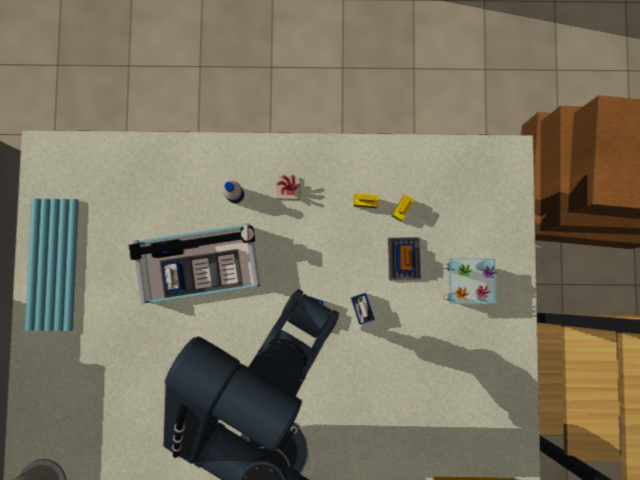

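>>> send_rows --steps '[[[0.2,0,-0.002,-0.05,0],[0.2,0,-0.002,-0.09,0],[0.2,0,-0.002,-0.105,0],[0.2,0,-0.002,-0.109,0],[1,0,-0.002,-0.109,0],[1,0,-0.002,-0.109,0],[1,0,-0.002,-0.109,0],[1,0,-0.002,-0.109,0]]]'

```text
t: 35.85
tcp_pos: [0.4152, -0.1154, 0.0286]
tool_rot: [-0.412, 0.575, 0.411, 0.575]
force: [0.5, 2.5, 7.2]
finger_gap: 0.525
```

>>> send_rows --steps '[[[1,0,0,0,0],[1,0,0,0,0]]]'

```text
t: 36.1
tcp_pos: [0.4152, -0.1154, 0.0286]
tool_rot: [-0.412, 0.575, 0.411, 0.575]
force: [0.5, 2.7, 7.0]
finger_gap: 0.523
```

```bash
python3 -c "
from h import *
s=st()"
```

```text
t 36.1 tcp [ 0.4152 -0.1154  0.0286] jawyaw 1.2431 xax [ 0.002 -0.001 -1.   ] F [0.5 2.7 7. ] gap 0.523 q [-5.320e-01  6.820e-01  2.065e+00  1.000e-03  3.930e-01 -1.776e+00]
```

>>> send_rows --steps '[[[1,0,0,0.02,0],[1,0,0,0.07,0],[1,0,0,0.13,0],[1,0.02,0.04,0.16,0.1],[1,0.05,0.09,0.16,0.2],[1,0.08,0.14,0.16,0.3],[1,0.1,0.19,0.16,0.4],[1,0.11,0.24,0.16,0.486]]]'

```text
t: 37.1
tcp_pos: [0.5254, 0.1261, 0.1875]
tool_rot: [0.539, -0.458, -0.538, -0.458]
force: [0.5, -0.8, -3.1]
finger_gap: 0.523
```

>>> send_rows --steps '[[[1,0.002,0.05,0,0],[1,0.0025,0.095,0,0],[1,0.0025,0.096,0,0],[1,0.0025,0.096,0,0],[1,0.0025,0.096,0,0]]]'

```text
t: 37.72
tcp_pos: [0.527, 0.2192, 0.1875]
tool_rot: [-0.538, 0.46, 0.538, 0.459]
force: [0.5, -0.2, -3.5]
finger_gap: 0.523
```

```bash
python3 -c "
from h import *
s=st()"
```

```text
t 37.73 tcp [0.527  0.2192 0.1875] jawyaw 1.7276 xax [-0.001 -0.001 -1.   ] F [ 0.5 -0.2 -3.5] gap 0.523 q [ 0.199  0.51   1.615 -0.     1.017 -1.529]
```

>>> send_rows --steps '[[[1,0.0005,0.001,-0.05,0.001],[1,0.0005,0.001,-0.1,0.001],[1,0.0005,0.001,-0.12,0.001],[1,0.0005,0.001,-0.13,0.001],[1,0.0005,0.001,-0.137,0.001],[1,0.0005,0.001,-0.143,0.001]]]'

```text
t: 38.48
tcp_pos: [0.5287, 0.2213, 0.0453]
tool_rot: [0.539, -0.458, -0.538, -0.459]
force: [0.1, -0.1, -2.6]
finger_gap: 0.523
```

```bash
python3 -c "
from h import *
s=st();snap('scene','s21');crop('s21','c28',345,120,505,240,5)"
```

```text
t 38.48 tcp [0.5287 0.2213 0.0453] jawyaw 1.7295 xax [ 0.002  0.    -1.   ] F [ 0.1 -0.1 -2.6] gap 0.523 q [ 0.202  0.729  1.699 -0.     0.711 -1.528]
```

View pics/c28.png

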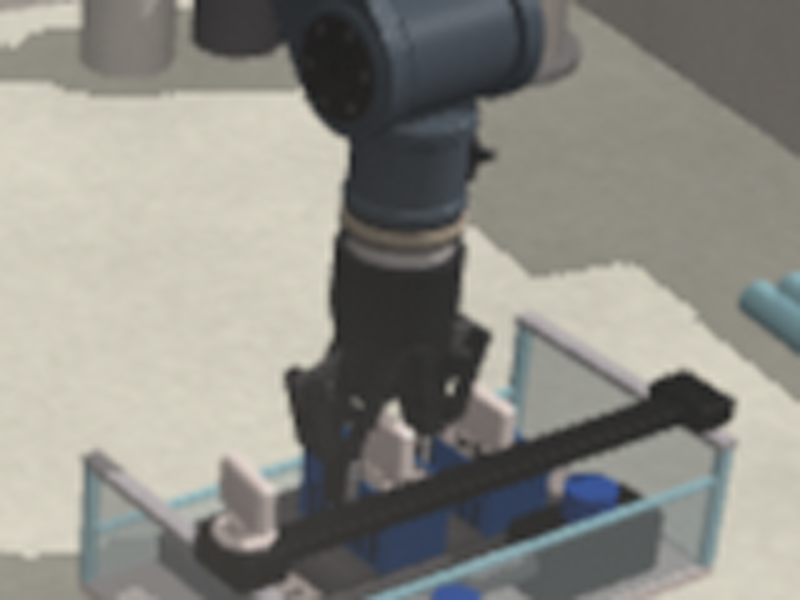

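>>> send_rows --steps '[[[1,0,0,-0.004,0],[1,0,0,-0.008,0],[1,0,0,-0.0105,0],[1,0,0,-0.0112,0],[1,0,0,-0.0112,0]]]'

```text
t: 39.15
tcp_pos: [0.5281, 0.2216, 0.0366]
tool_rot: [0.539, -0.458, -0.538, -0.459]
force: [-4.8, -2.2, 17.2]
finger_gap: 0.524
```

```bash
python3 -c "
from h import *
s=st()"
```

```text
t 39.15 tcp [0.5281 0.2216 0.0366] jawyaw 1.7303 xax [ 0.002  0.    -1.   ] F [-4.8 -2.2 17.2] gap 0.524 q [ 0.202  0.743  1.703 -0.     0.694 -1.528]
```

>>> send_rows --steps '[[[0.5,0,0,0.001,0],[0.36,0,0,0.001,0],[0.36,0,0,0.002,0],[0.36,0,0,0.05,0],[0.36,0,0,0.1,0],[0.25,-0.02,-0.03,0.15,0.04],[0.2,-0.04,-0.09,0.15,0.1],[0.2,-0.06,-0.15,0.15,0.167]]]'

```text
t: 40.15
tcp_pos: [0.4683, 0.0718, 0.1843]
tool_rot: [0.576, -0.41, -0.574, -0.411]
force: [0.6, -0.8, -0.4]
finger_gap: 0.798
```

>>> send_rows --steps '[[[0.2,-0.01,-0.06,-0.01,0],[0.2,-0.02,-0.12,-0.02,0],[0.2,-0.03,-0.18,-0.03,0],[0.2,-0.036,-0.24,-0.04,0],[0.2,-0.04,-0.3,-0.05,0],[0.2,-0.042,-0.337,-0.05,0],[0.2,-0.042,-0.337,-0.05,0],[0.2,-0.042,-0.337,-0.05,0]]]'

```text
t: 41.15
tcp_pos: [0.4257, -0.2632, 0.1331]
tool_rot: [-0.574, 0.412, 0.575, 0.412]
force: [0.2, 0.1, 1.1]
finger_gap: 0.802
```

```bash
python3 -c "
from h import *
s=st();snap('scene','s22');crop('s22','c29',180,130,500,280,2.5);crop('s22','c30',220,160,300,260,6)"
```

```text
t 41.15 tcp [ 0.4257 -0.2632  0.1331] jawyaw 1.8967 xax [-0.001  0.001 -1.   ] F [0.2 0.1 1.1] gap 0.802 q [-0.778  0.515  1.834  0.     0.795 -2.675]
```

View pics/c29.png

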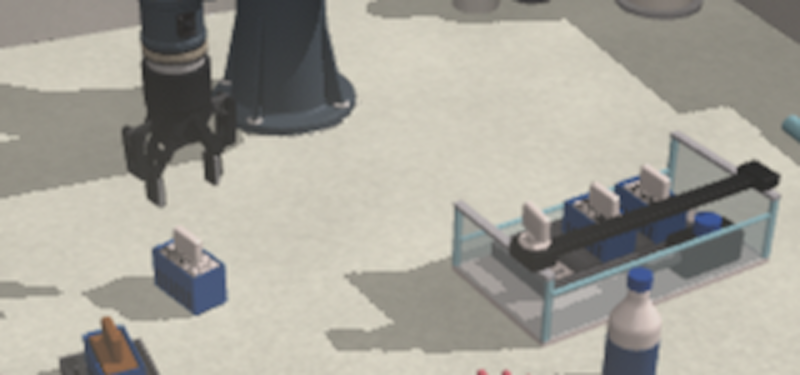

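View pics/c30.png

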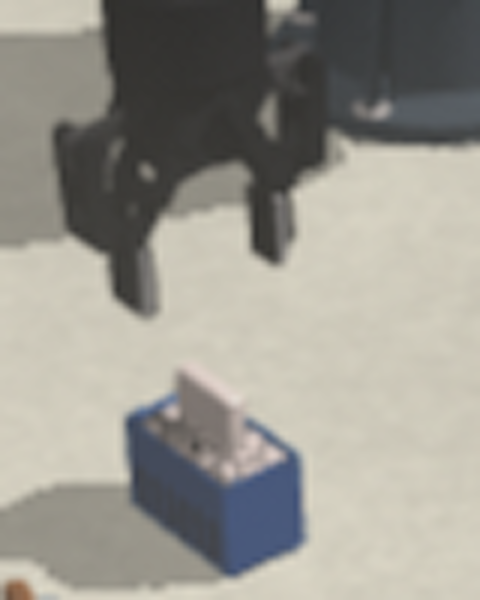

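>>> send_rows --steps '[[[0.2,0,-0.002,-0.05,0],[0.2,0,-0.002,-0.09,0],[0.2,0,-0.002,-0.101,0],[0.2,0,-0.002,-0.105,0],[1,0,-0.002,-0.105,0],[1,0,-0.002,-0.105,0],[1,0,-0.002,-0.105,0],[1,0,-0.002,-0.105,0]]]'

```text
t: 42.2
tcp_pos: [0.427, -0.2666, 0.0299]
tool_rot: [0.576, -0.412, -0.574, -0.412]
force: [1.6, 2.0, 6.8]
finger_gap: 0.523
```

>>> send_rows --steps '[[[1,0,0,0,0],[1,0,0,0,0]]]'

```text
t: 42.45
tcp_pos: [0.427, -0.2666, 0.0299]
tool_rot: [0.576, -0.412, -0.574, -0.412]
force: [0.7, 2.3, 7.3]
finger_gap: 0.522
```

```bash
python3 -c "
from h import *
s=st()"
```

```text
t 42.45 tcp [ 0.427  -0.2666  0.0299] jawyaw 1.897 xax [ 0.002 -0.002 -1.   ] F [0.7 2.3 7.3] gap 0.522 q [-7.810e-01  7.100e-01  1.883e+00  1.000e-03  5.460e-01 -2.678e+00]
```

>>> send_rows --steps '[[[1,0,0,0.02,0],[1,0,0,0.07,0],[1,0,0,0.13,0],[1,0.02,0.05,0.16,-0.05],[1,0.04,0.11,0.16,-0.1],[1,0.06,0.17,0.16,-0.167],[1,0.08,0.23,0.16,-0.167],[1,0.1,0.28,0.16,-0.167]]]'

```text
t: 43.45
tcp_pos: [0.5257, 0.0161, 0.1885]
tool_rot: [-0.538, 0.459, 0.538, 0.458]
force: [1.0, -0.7, -2.8]
finger_gap: 0.524
```

>>> send_rows --steps '[[[1,0.01,0.05,0,0],[1,0.013,0.1,0,0],[1,0.0135,0.128,0,0],[1,0.0135,0.128,0,0],[1,0.0135,0.128,0,0],[1,0.0135,0.128,0,0]]]'

```text
t: 44.2
tcp_pos: [0.5395, 0.1408, 0.1884]
tool_rot: [-0.538, 0.459, 0.538, 0.459]
force: [0.2, -0.1, -3.6]
finger_gap: 0.522
```

```bash
python3 -c "
from h import *
s=st()"
```

```text
t 44.2 tcp [0.5395 0.1408 0.1884] jawyaw 1.7286 xax [-0. -0. -1.] F [ 0.2 -0.1 -3.6] gap 0.522 q [ 0.055  0.493  1.647 -0.     1.002 -1.673]
```

>>> send_rows --steps '[[[1,0.001,0.0015,-0.05,0.001],[1,0.001,0.0015,-0.1,0.001],[1,0.001,0.0015,-0.12,0.001],[1,0.001,0.0015,-0.13,0.001],[1,0.001,0.0015,-0.137,0.001],[1,0.001,0.0015,-0.143,0.001]]]'

```text
t: 44.95
tcp_pos: [0.5417, 0.1432, 0.046]
tool_rot: [0.539, -0.458, -0.538, -0.459]
force: [0.2, -0.0, -2.8]
finger_gap: 0.527
```

```bash
python3 -c "
from h import *
s=st();snap('scene','s23');crop('s23','c31',345,120,505,240,5)"
```

```text
t 44.95 tcp [0.5417 0.1432 0.046 ] jawyaw 1.7306 xax [ 0.002  0.    -1.   ] F [ 0.2 -0.  -2.8] gap 0.527 q [ 0.059  0.718  1.733 -0.     0.689 -1.672]
```

View pics/c31.png

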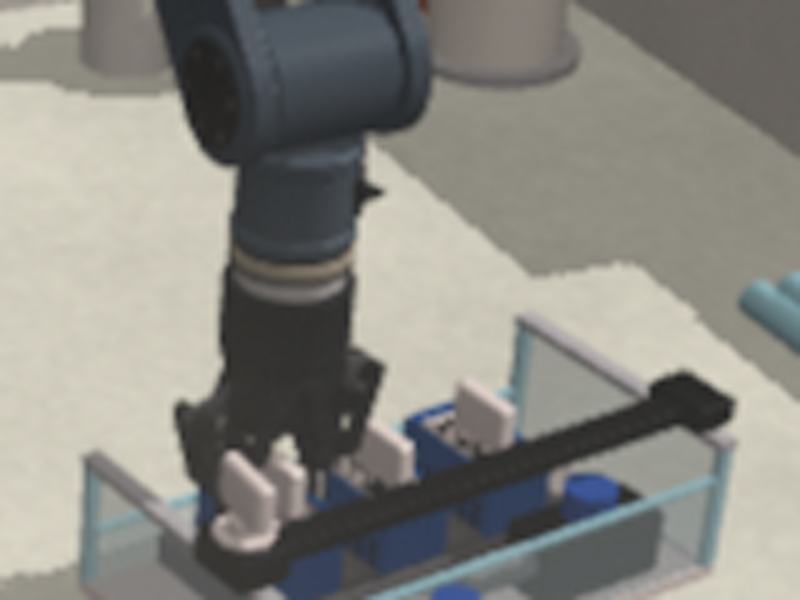

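>>> send_rows --steps '[[[1,0,0,-0.004,0],[1,0,0,-0.008,0],[1,0,0,-0.01,0],[1,0,0,-0.0112,0],[1,0,0,-0.0112,0]]]'

```text
t: 45.62
tcp_pos: [0.5411, 0.1435, 0.0379]
tool_rot: [0.539, -0.458, -0.538, -0.459]
force: [-4.9, 0.2, 21.1]
finger_gap: 0.524
```

```bash
python3 -c "
from h import *
s=st()"
```

```text
t 45.62 tcp [0.5411 0.1435 0.0379] jawyaw 1.7315 xax [ 0.002 -0.    -1.   ] F [-4.9  0.2 21.1] gap 0.524 q [ 0.06   0.731  1.736 -0.     0.672 -1.671]
```

>>> send_rows --steps '[[[0.5,0,0,0.001,0],[0.36,0,0,0.001,0],[0.36,0,0,0.002,0],[0.36,0,0,0.05,0],[0.36,0,0,0.1,0],[0.36,0,-0.03,0.15,-0.05],[0.4,-0.02,-0.09,0.19,-0.1],[0.4,-0.05,-0.15,0.19,-0.138]]]'

```text
t: 46.62
tcp_pos: [0.4995, 0.0056, 0.2257]
tool_rot: [0.508, -0.493, -0.503, -0.496]
force: [-0.3, -1.1, 0.2]
finger_gap: 0.6
```

>>> send_rows --steps '[[[0.4,-0.02,-0.06,0,0],[0.4,-0.04,-0.12,0,0],[0.4,-0.05,-0.18,0,0],[0.4,-0.05,-0.18,0,0]]]'

```text
t: 47.12
tcp_pos: [0.4472, -0.1776, 0.2231]
tool_rot: [0.505, -0.496, -0.503, -0.496]
force: [-0.7, 0.7, -0.2]
finger_gap: 0.602
```

```bash
python3 -c "
from h import *
s=st();snap('scene','s24');snap('top','t5');crop('t5','c32',120,210,270,310,5.3);crop('s24','c33',340,130,500,250,5)"
```

```text
t 47.12 tcp [ 0.4472 -0.1776  0.2231] jawyaw 1.5859 xax [ 0.001 -0.002 -1.   ] F [-0.7  0.7 -0.2] gap 0.602 q [-6.100e-01  3.460e-01  1.795e+00 -1.000e-03  9.980e-01 -2.196e+00]
```

View pics/c32.png

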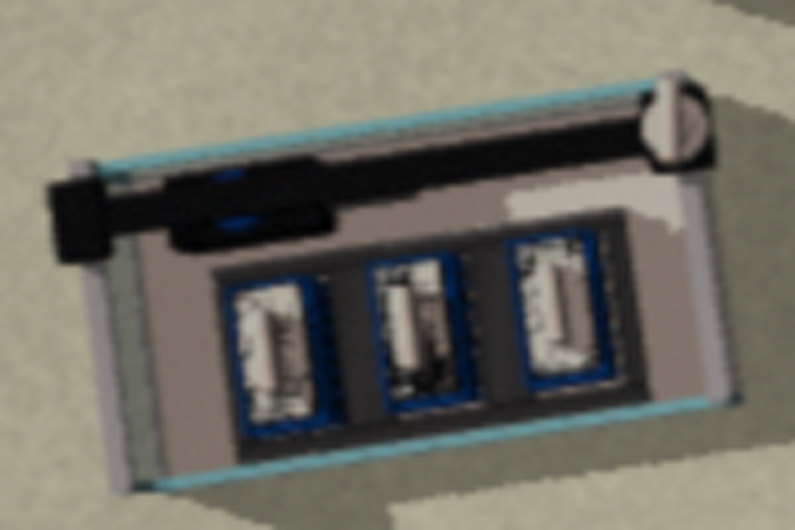

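View pics/c33.png

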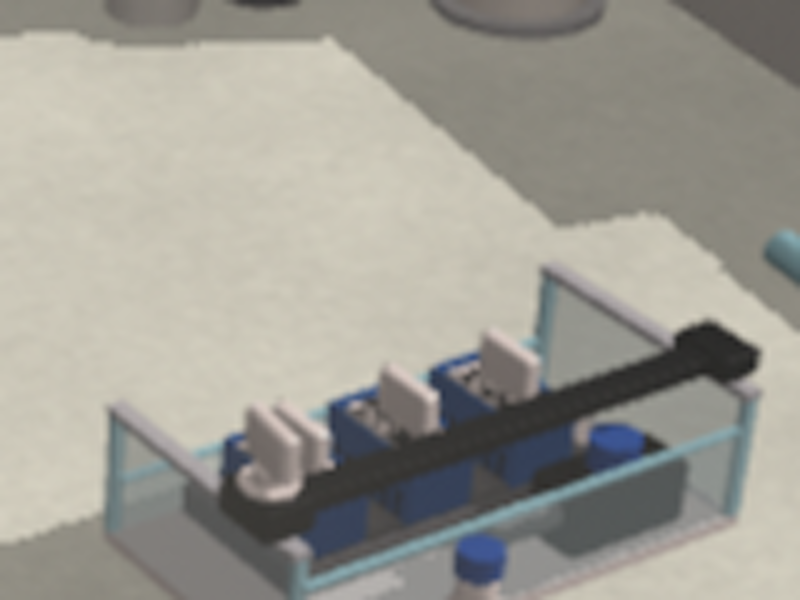

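View pics/s24.png

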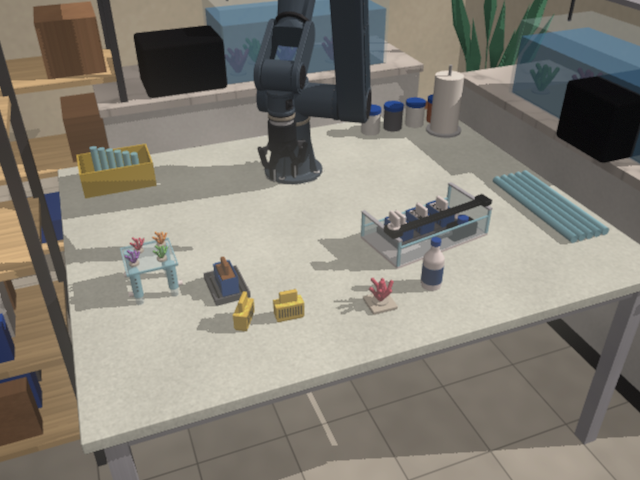

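>>> send_rows --steps '[[[0.4,0.04,0.05,0.01,0.008],[0.4,0.08,0.1,0.01,0.008],[0.4,0.12,0.15,0.01,0.008],[0.4,0.15,0.2,0.01,0.008],[0.4,0.18,0.245,0.01,0.008],[0.4,0.19,0.25,0.01,0.008],[0.4,0.19,0.25,0.01,0.008],[0.4,0.19,0.25,0.01,0.008]]]'

```text
t: 48.22
tcp_pos: [0.6359, 0.0767, 0.2326]
tool_rot: [-0.507, 0.493, 0.508, 0.492]
force: [-0.0, 0.3, 0.2]
finger_gap: 0.601
```

```bash
python3 -c "
from h import *
s=st();snap('scene','s25');crop('s25','c34',340,110,460,230,6)"
```

```text
t 48.23 tcp [0.6359 0.0767 0.2326] jawyaw 1.6008 xax [-0.002 -0.    -1.   ] F [-0.   0.3  0.2] gap 0.601 q [-0.054  0.548  1.388 -0.     1.207 -1.655]
```

View pics/c34.png

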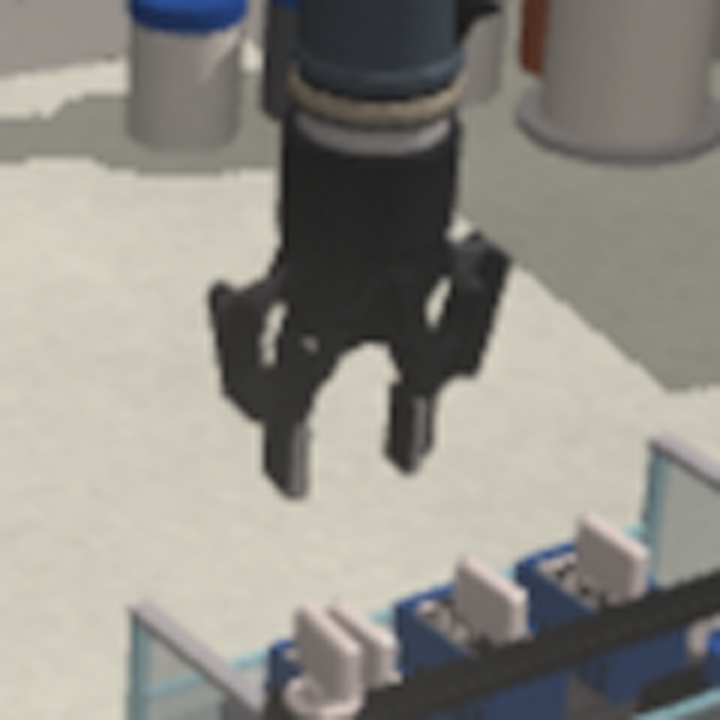

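>>> send_rows --steps '[[[0.4,0,-0.0043,-0.05,-0.007],[0.4,0,-0.0043,-0.09,-0.007],[0.4,0,-0.0043,-0.0975,-0.007],[0.4,0,-0.0043,-0.0975,-0.007],[1,0,-0.0043,-0.0975,-0.007],[1,0,-0.0043,-0.0975,-0.007],[1,0,-0.0043,-0.0975,-0.007],[1,0,-0.0043,-0.0975,-0.007]]]' --grip_force 60

```text
t: 49.28
tcp_pos: [0.6382, 0.0726, 0.1373]
tool_rot: [0.507, -0.493, -0.505, -0.495]
force: [-1.0, -1.0, 6.9]
finger_gap: 0.13
```

```bash
python3 -c "
from h import *
s=st();snap('scene','s26');crop('s26','c35',340,110,460,230,6)"
```

```text
t 49.27 tcp [0.6382 0.0726 0.1373] jawyaw 1.5947 xax [ 0.003 -0.001 -1.   ] F [-1.  -1.   6.9] gap 0.13 q [-0.06   0.66   1.471 -0.     1.008 -1.655]
```

View pics/c35.png

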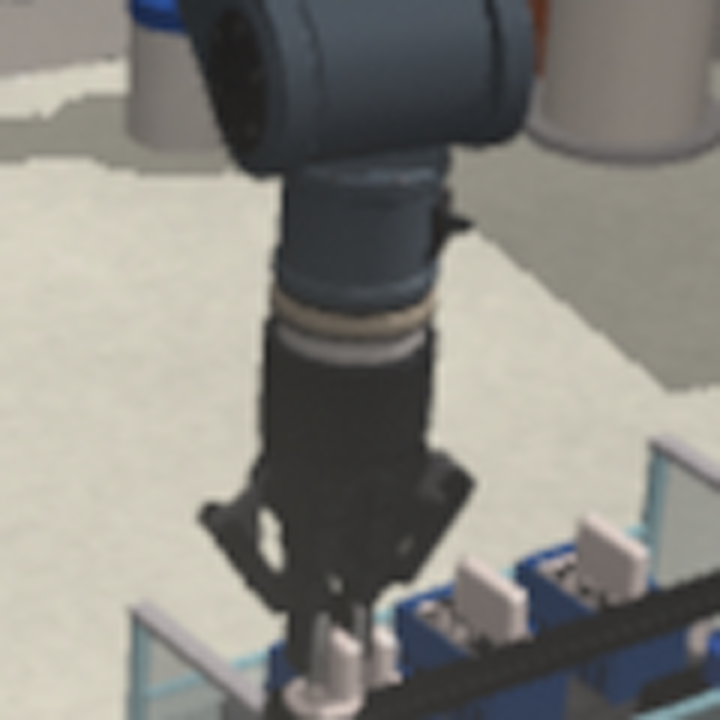

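>>> send_rows --steps '[[[1,-0.015,-0.0024,0,0],[1,-0.03,-0.0048,0,0],[1,-0.045,-0.0072,0,0],[1,-0.06,-0.0096,0,0],[1,-0.07,-0.0112,0,0],[1,-0.078,-0.0125,0,0],[1,-0.082,-0.013,0,0],[1,-0.082,-0.013,0,0]]]'

```text
t: 50.32
tcp_pos: [0.5567, 0.0593, 0.1372]
tool_rot: [0.507, -0.493, -0.505, -0.495]
force: [-0.6, -1.6, 8.1]
finger_gap: 0.128
```

```bash
python3 -c "
from h import *
s=st()"
```

```text
t 50.33 tcp [0.5567 0.0593 0.1372] jawyaw 1.5948 xax [ 0.004 -0.001 -1.   ] F [-0.6 -1.6  8.1] gap 0.128 q [-9.300e-02  5.680e-01  1.688e+00 -1.000e-03  8.820e-01 -1.687e+00]
```

Now the rest of the way until it meets the home stop.

>>> send_rows --steps '[[[1,-0.002,-0.0003,0.001,0],[1,-0.004,-0.0006,0.001,0],[1,-0.006,-0.0009,0.001,0],[1,-0.007,-0.001,0.001,0],[1,-0.007,-0.001,0.001,0]]]'

```text
t: 50.95
tcp_pos: [0.554, 0.0589, 0.1373]
tool_rot: [0.509, -0.491, -0.502, -0.498]
force: [11.0, 1.9, -3.2]
finger_gap: 0.129
```

```bash
python3 -c "
from h import *
s=st();snap('scene','s27');crop('s27','c36',340,130,500,250,5)"
```

```text
t 50.95 tcp [0.554  0.0589 0.1373] jawyaw 1.5933 xax [ 0.013  0.    -1.   ] F [11.   1.9 -3.2] gap 0.129 q [-0.096  0.562  1.701  0.002  0.866 -1.69 ]
```

View pics/c36.png

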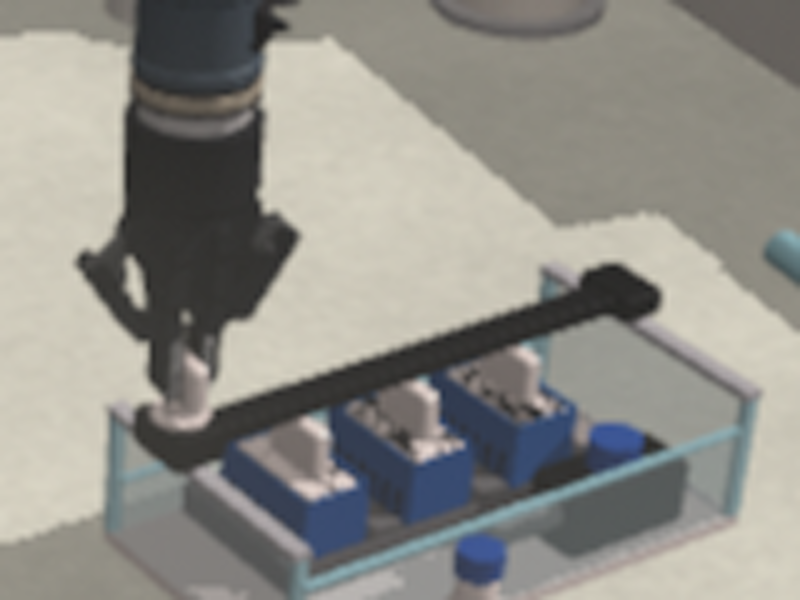

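>>> send_rows --steps '[[[1,0.004,0.0005,0,-0.05],[1,0.004,0.0005,0,-0.2],[1,0.004,0.0005,0,-0.37],[1,0.004,0.0005,0,-0.54],[1,0.004,0.0005,0,-0.71],[1,0.004,0.0005,0,-0.88],[1,0.004,0.0005,0,-1.05],[1,0.004,0.0005,0,-1.2]]]' --grip_force 80

```text
t: 52.0
tcp_pos: [0.5538, 0.0584, 0.1375]
tool_rot: [-0.138, 0.693, 0.136, 0.695]
force: [2.5, -2.4, 5.9]
finger_gap: 0.125
```

>>> send_rows --steps '[[[1,0,0,0,-0.02],[1,0,0,0,-0.02]]]'

```text
t: 52.25
tcp_pos: [0.5538, 0.0584, 0.1375]
tool_rot: [-0.133, 0.694, 0.131, 0.696]
force: [2.1, -2.8, 6.4]
finger_gap: 0.122
```

```bash
python3 -c "
from h import *
s=st();print(s['ft_torque'])"
```

```text
t 52.25 tcp [0.5538 0.0584 0.1375] jawyaw 0.3751 xax [ 0.004 -0.002 -1.   ] F [ 2.1 -2.8  6.4] gap 0.122 q [-0.095  0.564  1.694 -0.002  0.879 -0.469]
[-0.4978585  -0.33906243  0.23245761]
```

>>> send_rows --steps '[[[0.7,0,0,0,0],[0.4,0,0,0.001,0],[0.4,0,0,0.001,0],[0.4,0,0,0.05,0],[0.4,0,0,0.1,0],[0.4,-0.02,-0.06,0.12,0],[0.4,-0.05,-0.12,0.12,0],[0.4,-0.08,-0.18,0.12,0]]]'

```text
t: 53.25
tcp_pos: [0.4771, -0.1104, 0.2568]
tool_rot: [-0.132, 0.694, 0.132, 0.695]
force: [1.1, -0.1, 0.3]
finger_gap: 0.599
```

>>> send_rows --steps '[[[0.4,-0.02,-0.05,0,0],[0.4,-0.02,-0.08,0,0],[0.4,-0.02,-0.08,0,0]]]'

```text
t: 53.62
tcp_pos: [0.4577, -0.1911, 0.2563]
tool_rot: [-0.13, 0.695, 0.13, 0.695]
force: [0.3, 0.6, 0.6]
finger_gap: 0.601
```

```bash
python3 -c "
from h import *
s=st();snap('scene','s28');snap('top','t6');crop('t6','c37',120,210,270,310,5.3)
q=lambda x,y:(120+(x+.5)/5.3-.5,210+(y+.5)/5.3-.5)
"
```

```text
t 53.62 tcp [ 0.4577 -0.1911  0.2563] jawyaw 0.3702 xax [ 0.  0. -1.] F [0.3 0.6 0.6] gap 0.601 q [-0.621  0.321  1.719  0.     1.101 -0.992]
```

View pics/c37.png

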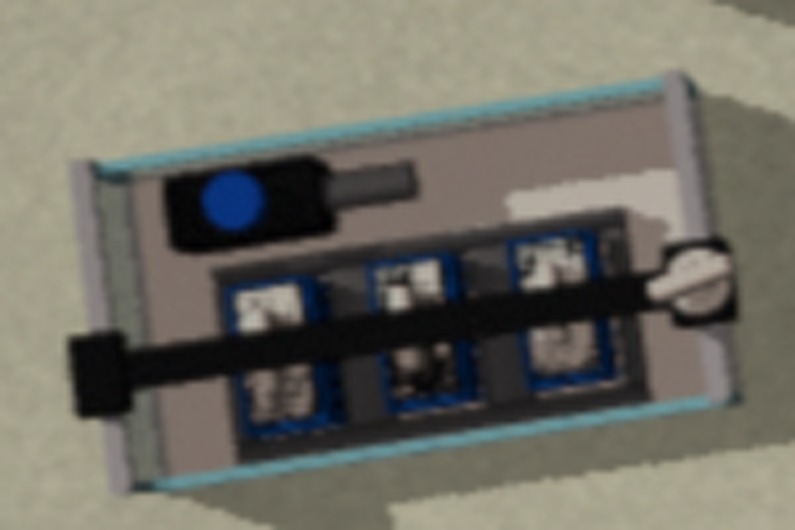

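View pics/s28.png

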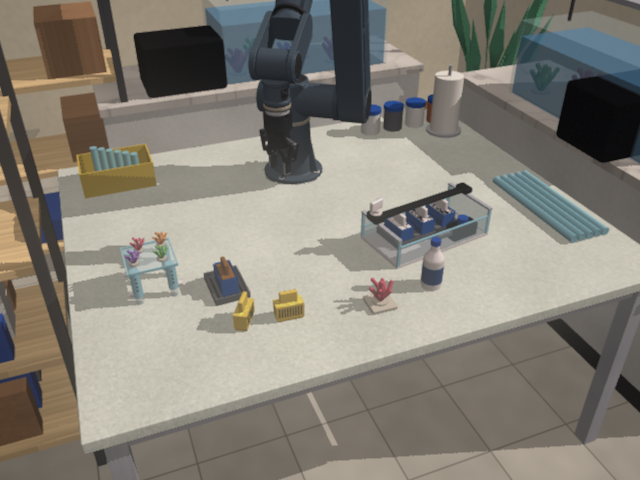

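```bash
python3 -c "
from h import *
st();print(manip.sign_off())"
```

```text
t 53.73 tcp [ 0.4574 -0.1886  0.2561] jawyaw 0.3733 xax [-0.001  0.002 -1.   ] F [-0.5 -0.6 -0.7] gap 0.6 q [-6.180e-01  3.210e-01  1.721e+00  1.000e-03  1.102e+00 -9.910e-01]
the job is handed in; nothing more can be done
None
```

The filter change is done and handed in at about 54 s of the 210 s allowed; `sign_off` gives no verdict.

- **What I did:** I loosened the knob, slid the bar right back to its stop and stood the spent unit in the drain tray. Each of the three black cartridges went into a cassette on the bench, and each loaded cassette into a bay of its own. I then slid the bar home and turned the knob tight.
- **Last checks:** Every cartridge and cassette stopped firmly at the expected height (10–28 N). The bar met its home stop with about 11 N, and the knob read about 1.35 rad from the gripper angle. The last pictures showed three level cassettes under the bar and the spent unit in the tray. The coral stand, bottle and coral tile looked unmoved, and the gripper was clear of everything.
- **What disagreed:** At the start the two cameras differed by about 4 mm in x and 2 mm in y. The top-view positions agreed with where the gripper closed and with the fits. Scene-view outline fits for the cartridges were poor, so I did not use them. The upward force of about 6 N after each grip looks like an effect of the fingers closing, not a collision.

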